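Pack the locked-up sweets into the presentation tray

ROBOT

A 6-joint arm with a two-finger parallel gripper is mounted at the origin on the work surface. World frame = base frame: x ahead of the robot, y to its left, z up, the work surface at z = 0. Lengths are in m, angles in rad, forces in N, time in s.
With the tool pointing down it reaches from about 0.35 to 0.775 m from the base axis. Payload 7.3 kg.
Tool frame: the origin (TCP) lies midway between the tips of the shut fingers; the grasp point (between the pads) lies 19 mm behind it; x points along the fingers, z is the direction in which the jaws open and shut, and the axes are right-handed (so a half turn about x gives the same grasp; the last joint's range is limited). The gripper opens to 92 mm and grips with 3 to 60 N. Pads are 19 mm wide; open, the fingers measure 130 mm over their backs; the gripper's body (75 mm by 190 mm) begins 47 mm behind the grasp point.
Start: joints at [-1.395, 0.342, 1.524, -0, 1.275, -0.146], TCP at [0.166, -0.498, 0.227] pointing down, gripper open.
Joint ranges: [-2.53, 2.53], [-0.77, 2.02], [0.04, 2.7], [-1, 4.14], [0.28, 2.66], [-3.11, 3.11]. Speed limits (rad/s): [2.57, 2.57, 3.14, 3.14, 3.14, 3.14].

INTERFACE

Orientations are given as [roll, pitch, yaw] about the fixed x, y, z axes, in that order (R = Rz(yaw) Ry(pitch) Rx(roll)).
In Python, from cell import observe, cams, robot gives the robot as it stands.
- The arm moves only by the tool jog_arm, never from a script. Its argument "plan" is one flat list of numbers, 7 for each row, row after row: the turn, a rotation vector about the tool's x, y, z in degrees, then the shift along the tool's x, y, z in cm, then the opening, from -1 (shut) to 1 (fully open). In form: [ax, ay, az, x, y, z, jaw, ax, ay, az, x, y, z, jaw, ...]. A call has 1 to 10 rows; each row is the pose to reach, as a shift and turn from the pose commanded when the call began, along the tool's axes at that moment; what a row does not reach only later rows make up. A row lasts 1/10 s, in which the tool goes at most 50 mm and 8.59 degrees, less where a joint would pass 70% of its speed; a pose out of reach is approached as far as the arm can. A call with a gripper value outside its range is refused whole. The fingers move at their own pace and stop on an object; "newtons" is the grip in N (left out, the last holds). Time passes only in rows, so rows that repeat a pose let the fingers close. It gives the time, the measured TCP pose, the force and the opening at its end, in the units of the state.
- observe(): the state, without advancing time (a new reading comes with each control period).
- cams.read_camera(name): name is "side" or "top" or "wrist"; returns a dict with "image" (480x640x3 uint8, red, green, blue), "fov_y" (degrees; the focal length in pixels is half the picture's height over the tangent of half this angle, whatever the lens; pixels are square), "cx", "cy" (the principal point, pixels), "T" (4x4, takes a point from camera to world coordinates). Camera axes: x right, y down, z forward; pixel columns grow to the right and rows downward; lengths in m; the calibration is good to about 2 mm. A picture is of the moment at which its call begins. There is no depth.
- robot.hand_in(): hands the job in, once; it reports no verdict.
The state is a dict: "time": time; "qpos": joint angles; "qvel": joint speeds; "joint_efforts": joint torques, N m; "tool_pos": TCP position; "tool_rot": TCP orientation; "contact_force": force on the tool from outside, world axes, zero at the start; "torque": the same for the moment, N m; "opening": finger opening in m.
Only numpy, scipy, OpenCV 4.12 (cv2) and the standard library are available. Lean on these libraries where they do the work, as an engineer would, in place of code of your own. Each camera call takes 0.05 s, during which the arm holds its last target.

TASK

Open the sweets tin: press its sprung safety lid down against the catches, twist it anticlockwise, without forcing it, until it is free, and rest it right way up on the round cork mat. Move every green sweet from the tin into the wooden tray so that each compartment holds at most one sweet, counting the gold ones already there, which stay in the tray. Then put the lid back on the tin, press it down and twist it clockwise until it springs up locked under both catches; leave the other things on the counter where they are.

Things in the scene. Friction and masses are not known exactly. Their poses are not given: they have to be found in the camera images.
- tin: Round aluminium sweets tin fixed to the counter: outer diameter 198, inner 190, rim 70 mm above the counter, floor 6 thick; a sprung black seat ring (inner diameter 164) lies just inside the rim. Two steel catches stand outside the rim at its +x and -x sides, 258 across, tops 102 mm up. Origin: centre of its underside; z up.
- catch (a point): Middle of the +x catch's overhang underside (95 mm up, 114 off the tin's axis; the other catch is opposite). The overhang spans 106 to 122 mm off the axis. Seen from above, a stop closes its clockwise end, and at its anticlockwise end an orange tooth reaches 8 mm lower. LOCKED, each lug of the lid is pressed up under an overhang between tooth and stop.
- lid: Safety lid, about 0.30 kg: copper-coloured disc 202 in diameter, 8 thick, with lugs at its +x and -x sides (240 across, each 30 wide); below, a plug 184 in diameter, 17 deep. Origin: centre of the plug's underside; z up. A half turn makes no difference. Locked: its x axis lies along the tin's x axis, origin 70 mm above the counter. Starts locked.
- grip (a point): On the lid's axis, 45 mm above its origin: middle of the black grip bar, 100 long along the lid's x, 24 wide, 40 high. TO FREE: press the lid down 9 to 14 mm, keep it down, turn it anticlockwise (from above) about 0.75 rad (clear from 0.45 on), lift. TO LOCK: set it in the mouth 0.75 rad anticlockwise of locked, press, turn clockwise to the stops, let it spring up.
- seat (a joint): Height of the sprung seat ring under the lid, m: 0 with the lid locked, up to +0.0015 with the lid off, -0.008 where the lugs just clear the teeth, -0.015 when the lid is pressed down onto the rim. It pushes up with about 8 N at 0 and 0.45 N more per mm down, so freeing the lid takes a push of about 8 to 12 N; forcing it round unpressed counts as damage.
- mat: Round cork mat, 200 in diameter, 4 thick, fixed on the counter: resting place for the lid. Origin: centre of its underside.
- tray: Loose pale wooden presentation tray, 218 (its x) by 148 (its y) by 22 high, 0.6 kg, with six square compartments (3 along x, 2 along y) about 67 mm wide inside, walls 4 mm thick, outer walls 22 and inner ones about 19 high, floor 4 mm thick. Origin: centre of its underside.
- well0 (a point): Centre of the floor of tray compartment 0 (4 mm above the counter); axes as the tray's.
- well1 (a point): Centre of the floor of tray compartment 1 (4 mm above the counter); axes as the tray's.
- well2 (a point): Centre of the floor of tray compartment 2 (4 mm above the counter); axes as the tray's.
- well3 (a point): Centre of the floor of tray compartment 3 (4 mm above the counter); axes as the tray's.
- well4 (a point): Centre of the floor of tray compartment 4 (4 mm above the counter); axes as the tray's.
- well5 (a point): Centre of the floor of tray compartment 5 (4 mm above the counter); axes as the tray's.
- green1: Green foil-wrapped sweet, an upright cylinder 38 mm in diameter and 46 mm tall with a domed top and a paper-white band round its foot, about 45 g; origin at its centre, z along its axis. Starts standing on the floor of the tin, under the lid; may be absent.
- green2: Green foil-wrapped sweet, an upright cylinder 38 mm in diameter and 46 mm tall with a domed top and a paper-white band round its foot, about 45 g; origin at its centre, z along its axis. Starts standing on the floor of the tin, under the lid; may be absent.
- green3: Green foil-wrapped sweet, an upright cylinder 38 mm in diameter and 46 mm tall with a domed top and a paper-white band round its foot, about 45 g; origin at its centre, z along its axis. Starts standing on the floor of the tin, under the lid; may be absent.
- green4: Green foil-wrapped sweet, an upright cylinder 38 mm in diameter and 46 mm tall with a domed top and a paper-white band round its foot, about 45 g; origin at its centre, z along its axis. Starts standing on the floor of the tin, under the lid; may be absent.
- green5: Green foil-wrapped sweet, an upright cylinder 38 mm in diameter and 46 mm tall with a domed top and a paper-white band round its foot, about 45 g; origin at its centre, z along its axis. Starts standing on the floor of the tin, under the lid; may be absent.
- gold1: Gold foil-wrapped sweet, an upright cylinder 38 mm in diameter and 46 mm tall with a domed top and a paper-white band round its foot, about 45 g; origin at its centre, z along its axis. Starts standing in a compartment of the tray; may be absent.
- gold2: Gold foil-wrapped sweet, an upright cylinder 38 mm in diameter and 46 mm tall with a domed top and a paper-white band round its foot, about 45 g; origin at its centre, z along its axis. Starts standing in a compartment of the tray; may be absent.
- teacup: Bystander, loose: white cup 72 in diameter, 70 tall. Origin: centre of its underside.
- jar: Bystander, loose: green jar 72 in diameter, 100 tall, brass-coloured lid. Origin: centre of its underside.
Mind the look-alikes: they are no part of the job. Leave any purple look-alike of the gold1 alone. Several things have the shape of the mat; the one meant has the colours described above.

How it is judged:
By the outcome, as a careful person would: the job done as asked, in the order asked, and still so for the second after the job is handed in, with the robot touching nothing.
Of green1, green2, green3, green4, green5 only 3 to 5 are there at a start; the rules pass over those that are not, and their reading is None.
Of gold1, gold2 only 1 to 1 are there at a start; the rules pass over those that are not, and their reading is None.
At some moment in a run one of tray may be knocked a few centimetres aside while the robot is not near it.
Once in a run the grip may slacken for a moment while it holds something.
It also fails if it takes over 210 s, if anything falls off the work surface, if the arm or the gripper's body presses on something with over 40 N, if the wrist force passes 120 N, or if a joint passes its speed limit or range.

## Working session

There is one attempt and no reset: what is moved stays moved. The work goes in short steps, Python scripts to look and compute and a tool call to move; the robot and the scene stay as the last step left them, time stands still between calls to the robot, and variables do not carry over. Pictures are saved under pics/ and viewed, and the job is handed in when it is done.

Besides the shell and the picture viewer there is one more tool, called in YAML: its name, and indented under it one key for each argument. jog_arm: Moves the arm, as the interface text tells. Its arguments: {"type":"object","properties":{"plan":{"type":"array"},"newtons":{"type":"number"}},"required":["plan"]}

```bash
ls; mkdir -p pics; cat > h.py <<'E'
import numpy as np, cv2
from cell import observe, cams, robot
def shot(n,f):
    d=cams.read_camera(n); cv2.imwrite('pics/'+f,d['image'][:,:,::-1]); return d
def ray(d,u,v,z):
    T=np.array(d['T']); f=240/np.tan(np.radians(d['fov_y'])/2)
    r=T[:3,:3]@np.array([(u-d['cx'])/f,(v-d['cy'])/f,1]); o=T[:3,3]
    return o+r*(z-o[2])/r[2]
def proj(d,p):
    T=np.array(d['T']); f=240/np.tan(np.radians(d['fov_y'])/2)
    q=T[:3,:3].T@(np.array(p)-T[:3,3]); return np.array([d['cx']+f*q[0]/q[2],d['cy']+f*q[1]/q[2]])
E
python3 - <<'E'
from h import *
for n in ['top','side','wrist']:
    d=shot(n,n+'0.png'); print(n,d['fov_y'],d['cx'],d['cy'],np.round(d['T'],3).tolist())
print(observe())
E
```

```text
pics
top 54.883838648043834 318.2352447768891 239.93136449540717 [[-0.03, -0.996, 0.087, 0.367], [-0.999, 0.031, 0.011, -0.085], [-0.013, -0.087, -0.996, 1.181], [0.0, 0.0, 0.0, 1.0]]
side 42.47188645809703 320.19739757975964 233.92763701771793 [[0.984, -0.092, 0.155, 0.226], [-0.18, -0.562, 0.807, -1.365], [0.013, -0.822, -0.569, 0.997], [0.0, 0.0, 0.0, 1.0]]
wrist 58.69344472438942 324.57500364668095 243.70413597760933 [[0.318, -0.918, -0.236, 0.229], [-0.948, -0.309, -0.077, -0.476], [-0.002, 0.248, -0.969, 0.385], [0.0, 0.0, 0.0, 1.0]]
{'time': 0.15, 'qpos': array([-1.39499451e+00,  3.42540333e-01,  1.52474197e+00, -3.00138814e-05,
        1.27536236e+00, -1.46043523e-01]), 'qvel': array([ 2.27770856e-06, -3.37224480e-03, -4.54471747e-03, -2.75571978e-03,
        1.04473210e-03, -1.16272064e-04]), 'joint_efforts': array([ 8.65607763e-04, -4.31471121e+01, -2.44353604e+01,  7.17152422e-02,
        5.38642472e-02, -8.54389600e-05]), 'tool_pos': array([ 0.16600988, -0.4977782 ,  0.22623562]), 'tool_rot': array([3.02282765, 1.56974393, 1.77388542]), 'contact_force': array([-0.24855484,  0.94026092,  0.88031136]), 'torque': array([-0.04127752,  0.06008014,  0.01680794]), 'opening': 0.09163278221030573}
```

View pics/top0.png

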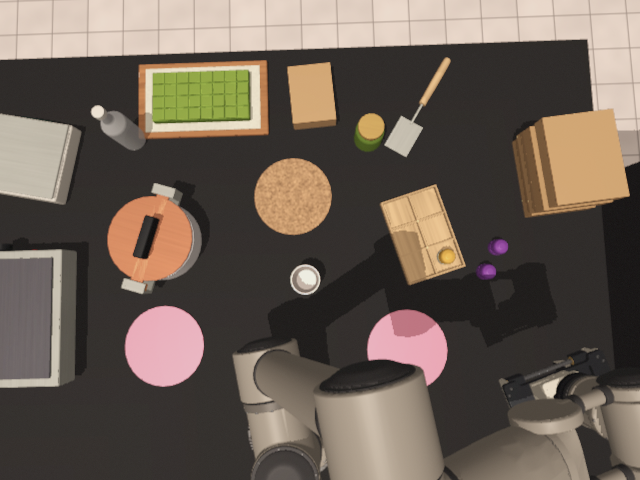

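View pics/side0.png

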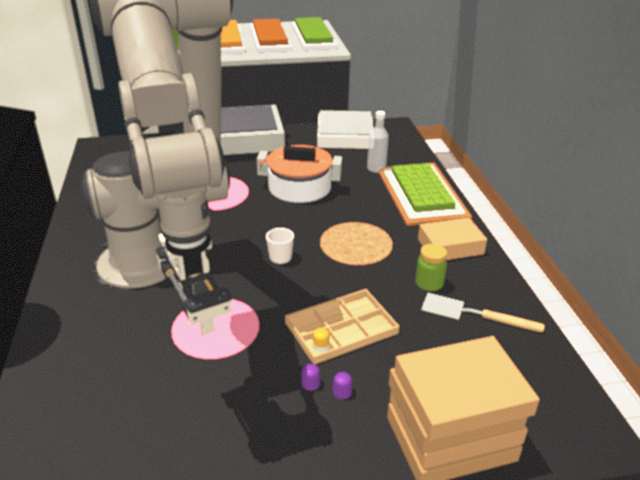

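The top view shows the tin with its lid at (150,240), the cork mat at (292,196), the tray at (423,235) with one gold sweet at (447,257), two purple look-alikes at (490,258), and pink mats as decoys.

```bash
cat > m1.py <<'E'
from h import *
d=shot('top','top1.png'); im=d['image']; hsv=cv2.cvtColor(im,cv2.COLOR_RGB2HSV)
def big(mask,roi):
    m=np.zeros(mask.shape,np.uint8); x0,y0,x1,y1=roi; m[y0:y1,x0:x1]=mask[y0:y1,x0:x1]
    m=cv2.morphologyEx(m,cv2.MORPH_OPEN,np.ones((3,3)))
    c=max(cv2.findContours(m,cv2.RETR_EXTERNAL,cv2.CHAIN_APPROX_NONE)[0],key=cv2.contourArea); return c
def world(c,z): return np.array([ray(d,u,v,z)[:2] for u,v in c.reshape(-1,2)],np.float32)
# lid (orange) 
c=big(cv2.inRange(hsv,(3,90,90),(16,255,255)),(95,180,215,300))
w=world(c,0.095); print('lid',cv2.minEnclosingCircle(w),cv2.fitEllipse(w))
# bar dark inside hull
hull=np.zeros(im.shape[:2],np.uint8); cv2.drawContours(hull,[cv2.convexHull(c)],-1,255,-1)
hull=cv2.erode(hull,np.ones((5,5)))
b=big(cv2.inRange(hsv,(0,0,0),(180,255,70))&hull,(95,180,215,300))
print('bar px',cv2.minAreaRect(b)); wb=world(b,0.135); print('bar',cv2.minAreaRect(wb))
# catches grey
for roi in [(148,180,182,205),(118,275,150,298)]:
    k=big(cv2.inRange(hsv,(0,0,120),(180,60,255)),roi); print('catch',cv2.minAreaRect(k),cv2.minAreaRect(world(k,0.102)))
# mat
c=big(cv2.inRange(hsv,(5,60,80),(20,220,255)),(240,145,345,250)); w=world(c,0.004); print('mat',cv2.minEnclosingCircle(w))
c=big(cv2.inRange(hsv,(8,40,40),(28,255,255)),(370,175,475,295)); w=world(c,0.022); print('tray',cv2.minAreaRect(w),cv2.boxPoints(cv2.minAreaRect(c)))
z=cv2.resize(im[170:305,90:230],None,fx=5,fy=4.4,interpolation=cv2.INTER_CUBIC); cv2.imwrite('pics/z1.png',z[:,:,::-1])
z=cv2.resize(im[175:295,370:510],None,fx=5,fy=5,interpolation=cv2.INTER_CUBIC); cv2.imwrite('pics/z2.png',z[:,:,::-1])
E
python3 m1.py
```

```text
lid ((0.4800107479095459, 0.3270409107208252), 0.10551314055919647) ((0.47993141412734985, 0.3273078203201294), (0.19998185336589813, 0.2036275565624237), 67.27251434326172)
bar px ((145.65122985839844, 237.01602172851562), (14.496164321899414, 42.59366989135742), 17.35402488708496)
bar ((0.47785645723342896, 0.319676011800766), (0.03356955945491791, 0.09644985944032669), 72.7099609375)
catch ((165.989990234375, 191.4300079345703), (29.848876953125, 13.100557327270508), 25.559965133666992) ((0.5883358716964722, 0.2842472493648529), (0.07259487360715866, 0.031069152057170868), 62.769466400146484)
catch ((132.88681030273438, 285.60748291015625), (23.231491088867188, 10.973400115966797), 15.5241117477417) ((0.36797451972961426, 0.36209216713905334), (0.05484503507614136, 0.02527904510498047), 73.0423355102539)
mat ((0.5862240791320801, -0.009587712585926056), 0.10143094509840012)
tray ((0.47521936893463135, -0.3326551914215088), (0.2222389280796051, 0.156200110912323), 16.801015853881836) [[377.47318 202.6063 ]
 [436.17838 181.77542]
 [466.04715 265.95102]
 [407.34195 286.7819 ]]
```

View pics/z1.png

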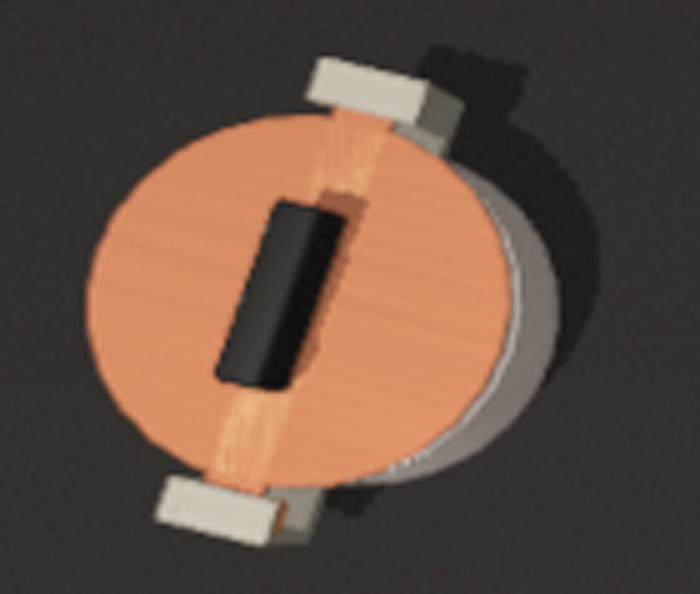

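View pics/z2.png

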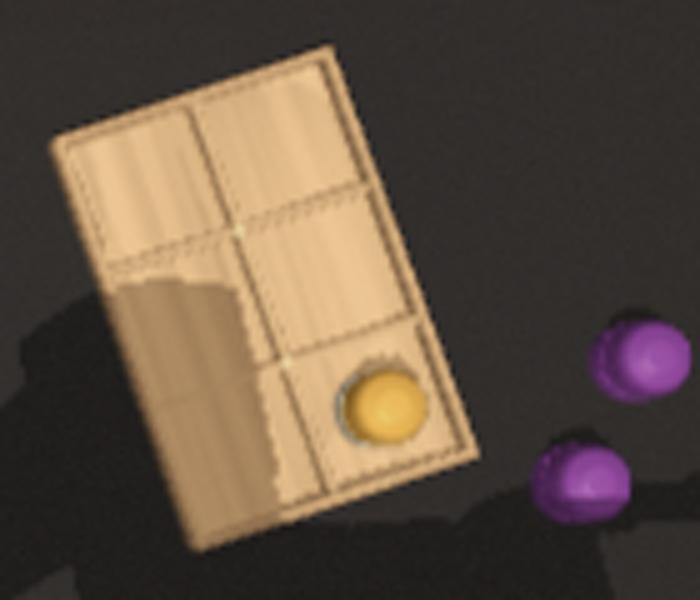

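```bash
cat >> h.py <<'E'
from scipy.spatial.transform import Rotation as Ro
def pose():
    s=observe(); return np.array(s['tool_pos']),Ro.from_euler('xyz',s['tool_rot']).as_matrix(),s
def Rdown(yaw): # jaw dir at yaw deg
    a=np.radians(yaw); z=np.array([np.cos(a),np.sin(a),0]); x=np.array([0,0,-1.]); return np.column_stack([x,np.cross(z,x),z])
def go(x,y,z,yaw=None):
    p,R,s=pose(); 
    if yaw is None: yaw=np.degrees(np.arctan2(R[1,2],R[0,2]))
    R1=Rdown(yaw)
    rv=np.degrees(Ro.from_matrix(R.T@R1).as_rotvec()); t=R.T@(np.array([x,y,z])-p)*100
    print('row',np.round(rv,1).tolist(),np.round(t,2).tolist(),'dist rows',round(np.linalg.norm(t)/5,1),round(np.linalg.norm(rv)/8.59,1))
def st():
    p,R,s=pose(); print('t',round(s['time'],2),'p',np.round(p,4).tolist(),'yaw',round(float(np.degrees(np.arctan2(R[1,2],R[0,2]))),2),'tilt',np.round(R[:,0],3).tolist(),'q',np.round(s['qpos'],3).tolist(),'F',np.round(s['contact_force'],1).tolist(),'op',round(s['opening'],4))
E
python3 - <<'E'
from h import *
st(); go(.5,-.2,.3,10); go(.46,.32,.3,71); go(.46,.32,.3,-109)
E
```

```text
t 0.2 p [0.166, -0.4978, 0.2263] yaw -71.56 tilt [-0.0, 0.001, -1.0] q [-1.395, 0.342, 1.525, -0.0, 1.275, -0.146] F [-0.4, -0.4, -0.5] op 0.0915
row [-81.6, -0.0, -0.0] [-7.35, 41.1, -17.69] dist rows 9.1 9.5
row [-142.6, -0.0, -0.1] [-7.3, 53.76, -68.29] dist rows 17.4 16.6
row [37.4, -0.1, 0.0] [-7.3, 53.76, -68.29] dist rows 17.4 4.4
```

jog_arm:
  plan: [-70,0,0,-7.3,41,-17.7,1,-70,0,0,-7.3,41,-17.7,1,-70,0,0,-7.3,41,-17.7,1,-70,0,0,-7.3,41,-17.7,1,-70,0,0,-7.3,41,-17.7,1,-70,0,0,-7.3,41,-17.7,1,-70,0,0,-7.3,41,-17.7,1,-70,0,0,-7.3,41,-17.7,1,-70,0,0,-7.3,41,-17.7,1,-70,0,0,-7.3,41,-17.7,1]

```text
time: 1.2
tool_pos: [0.5025, -0.1965, 0.3003]
tool_rot: [0.289, 1.568, 0.268]
contact_force: [0.1, -0.6, 0.1]
opening: 0.0917
```

```bash
python3 - <<'E'
from h import *
st();  go(.46,.32,.3,71)
E
```

```text
t 1.2 p [0.5025, -0.1965, 0.3003] yaw -1.19 tilt [0.003, 0.001, -1.0] q [-0.516, 0.323, 1.35, 0.002, 1.468, -0.495] F [0.1, -0.6, 0.1] op 0.0917
row [-72.2, 0.2, 0.1] [0.05, 51.55, -5.32] dist rows 10.4 8.4
```

jog_arm:
  plan: [-72,0,0,0,51.5,-5.3,1,-72,0,0,0,51.5,-5.3,1,-72,0,0,0,51.5,-5.3,1,-72,0,0,0,51.5,-5.3,1,-72,0,0,0,51.5,-5.3,1,-72,0,0,0,51.5,-5.3,1,-72,0,0,0,51.5,-5.3,1,-72,0,0,0,51.5,-5.3,1,-72,0,0,0,51.5,-5.3,1,-72,0,0,0,51.5,-5.3,1]

```text
time: 2.2
tool_pos: [0.461, 0.2993, 0.2995]
tool_rot: [-2.861, 1.57, -1.631]
contact_force: [1.4, -0.4, 0.1]
opening: 0.092
```

```bash
python3 - <<'E'
from h import *
st();  d=shot('wrist','w1.png'); shot('top','t2.png');print(np.round(d['T'],3).tolist()); print(proj(d,[.48,.327,.135]),proj(d,[.48,.327,.095]))
E
```

```text
t 2.2 p [0.461, 0.2993, 0.2995] yaw 70.48 tilt [-0.0, -0.001, -1.0] q [0.437, 0.344, 1.32, -0.001, 1.477, -0.793] F [1.4, -0.4, 0.1] op 0.092
[[0.332, 0.914, 0.232, 0.398], [0.943, -0.322, -0.082, 0.322], [-0.001, 0.246, -0.969, 0.459], [0.0, 0.0, 0.0, 1.0]]
[365.78328548 235.15200313] [361.50878887 224.70623178]
```

View pics/w1.png

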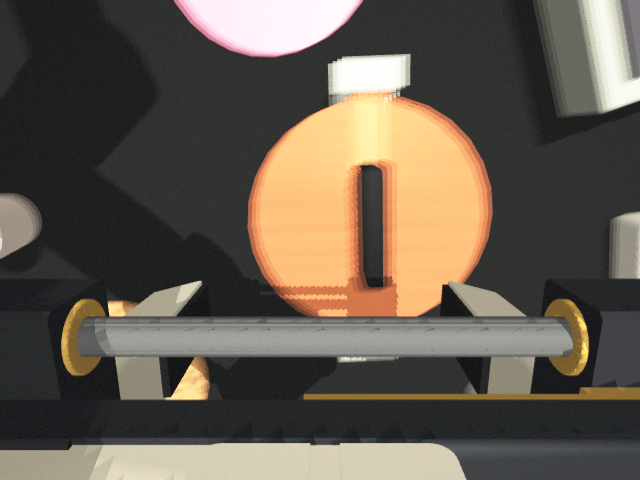

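View pics/t2.png

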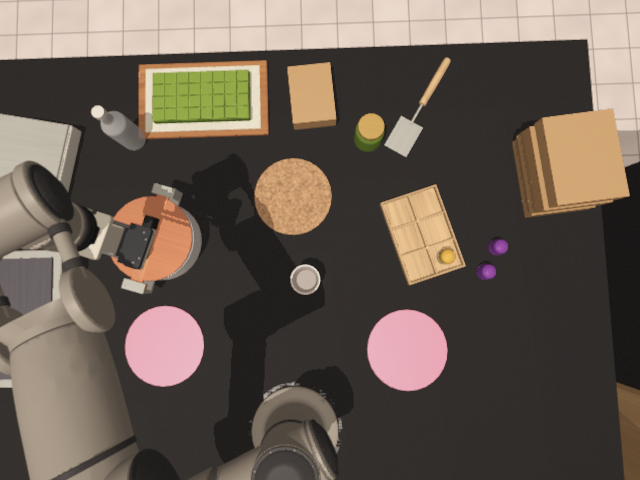

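jog_arm:
  plan: [0,0,0,0,2.2,2.5,1,0,0,0,0,2.2,2.5,1,0,0,0,0,2.2,2.5,1,0,0,0,0,2.2,2.5,1]

```text
time: 2.7
tool_pos: [0.4495, 0.3277, 0.2996]
tool_rot: [-2.933, 1.57, -1.705]
contact_force: [-0.9, -0.7, -0.3]
opening: 0.0917
```

```bash
python3 - <<'E'
from h import *
st();  d=shot('wrist','w2.png'); im=d['image']; hsv=cv2.cvtColor(im,cv2.COLOR_RGB2HSV)
print(proj(d,[.48,.327,.135]),proj(d,[.48,.327,.095]))
m=cv2.inRange(hsv,(0,0,0),(180,255,75)); m[:150]=0;m[310:]=0
n,l,s,c=cv2.connectedComponentsWithStats(m)
for i in range(1,n):
    if 600<s[i,4]<20000:
        k=cv2.findContours((l==i).astype(np.uint8),0,1)[0][0]
        w=np.array([ray(d,u,v,.135)[:2] for u,v in k.reshape(-1,2)],np.float32); print(s[i],cv2.minAreaRect(k),cv2.minAreaRect(w))
E
```

```text
t 2.7 p [0.4495, 0.3277, 0.2996] yaw 70.36 tilt [-0.0, -0.001, -1.0] q [0.493, 0.357, 1.301, -0.001, 1.484, -0.735] F [-0.9, -0.7, -0.3] op 0.0917
[336.13079453 260.0920183 ] [334.97775687 247.21264453]
[ 320  190   34  120 3530] ((337.3443298339844, 249.91978454589844), (119.40892791748047, 30.406057357788086), 87.51044464111328) ((0.47403502464294434, 0.32998138666152954), (0.02356909215450287, 0.09718488901853561), 72.86260986328125)
```

View pics/w2.png

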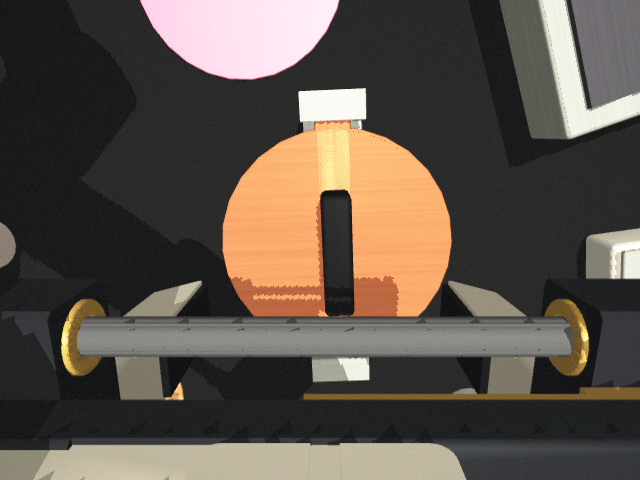

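```bash
python3 - <<'E'
from h import *
go(.4775,.3285,.098,72.5)
E
```

```text
row [-2.2, -0.0, 0.0] [20.17, -2.6, 1.02] dist rows 4.1 0.3
```

jog_arm:
  plan: [-2.2,0,0,4,-2.6,1.0,1,-2.2,0,0,8,-2.6,1.0,1,-2.2,0,0,11,-2.6,1.0,1,-2.2,0,0,14,-2.6,1.0,1,-2.2,0,0,14,-2.6,1.0,1]

```text
time: 3.25
tool_pos: [0.4752, 0.3275, 0.1558]
tool_rot: [2.384, 1.562, -2.633]
contact_force: [0.3, 0.3, 0.9]
opening: 0.0921
```

```bash
python3 - <<'E'
from h import *
st();  d=shot('wrist','w3.png'); go(.4775,.3285,.098,72.5)
im=d['image'];hsv=cv2.cvtColor(im,cv2.COLOR_RGB2HSV)
E
```

```text
t 3.25 p [0.4752, 0.3275, 0.1558] yaw 72.55 tilt [-0.007, -0.004, -1.0] q [0.471, 0.504, 1.473, -0.0, 1.174, -0.795] F [0.3, 0.3, 0.9] op 0.0921
row [0.1, -0.2, -0.2] [6.05, -0.11, 0.06] dist rows 1.2 0.0
```

View pics/w3.png

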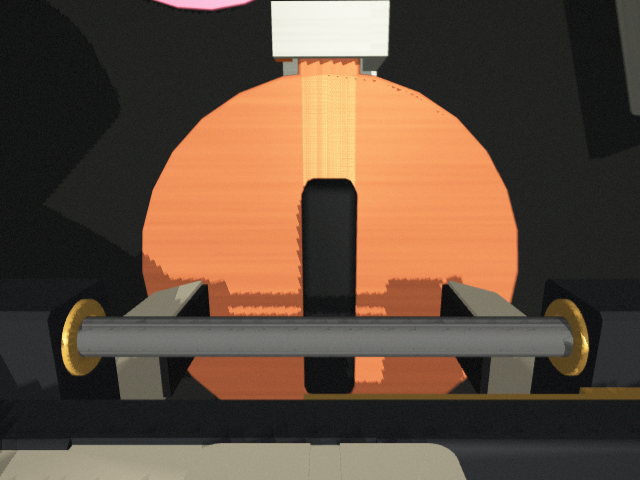

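The bar is upright and centred between the fingers at column 330, so I go down and grip.

jog_arm:
  plan: [0,0,0,3,-0.1,0.05,1,0,0,0,5,-0.1,0.05,1,0,0,0,5.8,-0.1,0.05,1,0,0,0,5.8,-0.1,0.05,1,0,0,0,5.8,-0.1,0.05,-0.5,0,0,0,5.8,-0.1,0.05,-1,0,0,0,5.8,-0.1,0.05,-1,0,0,0,5.8,-0.1,0.05,-1,0,0,0,5.8,-0.1,0.05,-1,0,0,0,5.8,-0.1,0.05,-1]
  newtons: 50

```text
time: 4.3
tool_pos: [0.478, 0.3299, 0.1018]
tool_rot: [-1.715, 1.571, -0.447]
contact_force: [0.0, 0.2, -0.1]
opening: 0.0485
```

```bash
python3 - <<'E'
from h import *
st(); print(observe()['torque'])
E
```

```text
t 4.3 p [0.478, 0.3299, 0.1018] yaw 72.64 tilt [0.0, -0.0, -1.0] q [0.472, 0.564, 1.532, -0.0, 1.045, -0.796] F [0.0, 0.2, -0.1] op 0.0485
[ 0.07051166 -0.08207276  0.00670305]
```

jog_arm:
  plan: [0,0,0,0.3,0,0,-1,0,0,0,0.3,0,0,-1,0,0,0,0.3,0,0,-1,0,0,0,0.3,0,0,-1,0,0,0,0.3,0,0,-1,0,0,0,0.3,0,0,-1]

```text
time: 4.9
tool_pos: [0.4777, 0.3293, 0.0983]
tool_rot: [2.705, 1.569, -2.31]
contact_force: [-1.7, -4.3, -1.5]
opening: 0.0239
```

```bash
python3 - <<'E'
from h import *
st(); print(observe()['torque'])
E
```

```text
t 4.9 p [0.4777, 0.3293, 0.0983] yaw 72.64 tilt [-0.001, -0.001, -1.0] q [0.472, 0.568, 1.536, -0.001, 1.039, -0.796] F [-1.7, -4.3, -1.5] op 0.0239
[-0.49278133 -0.01990802  0.03790714]
```

jog_arm:
  plan: [0,0,0,0.6,0,0,-1,0,0,0,1.15,0,0,-1,0,0,0,1.15,0,0,-1,0,0,0,1.15,0,0,-1]

```text
time: 5.3
tool_pos: [0.478, 0.3298, 0.0874]
tool_rot: [-2.354, 1.57, -1.086]
contact_force: [-0.6, -4.2, 3.8]
opening: 0.024
```

```bash
python3 - <<'E'
from h import *
st(); print(observe()['torque'])
E
```

```text
t 5.3 p [0.478, 0.3298, 0.0874] yaw 72.64 tilt [0.0, -0.0, -1.0] q [0.472, 0.582, 1.546, -0.0, 1.013, -0.795] F [-0.6, -4.2, 3.8] op 0.024
[-0.72191768  0.2465788   0.02824653]
```

```bash
python3 - <<'E'
from h import *
st(); d=shot('wrist','w4.png'); st(); d=shot('side','s4.png'); st()
im=d['image']; cv2.imwrite('pics/s4z.png',cv2.resize(im[100:230,220:380],None,fx=4.5,fy=4.5,interpolation=2)[:,:,::-1])
E
```

```text
t 5.3 p [0.478, 0.3298, 0.0874] yaw 72.64 tilt [0.0, -0.0, -1.0] q [0.472, 0.582, 1.546, -0.0, 1.013, -0.795] F [-0.6, -4.2, 3.8] op 0.024
t 5.35 p [0.4781, 0.3298, 0.0874] yaw 72.64 tilt [0.0, -0.0, -1.0] q [0.472, 0.582, 1.546, -0.0, 1.013, -0.795] F [-1.5, -3.9, 2.9] op 0.0239
t 5.4 p [0.4781, 0.3298, 0.0874] yaw 72.64 tilt [0.0, -0.0, -1.0] q [0.472, 0.582, 1.546, -0.0, 1.013, -0.795] F [-1.9, -5.1, 3.7] op 0.0241
```

View pics/w4.png

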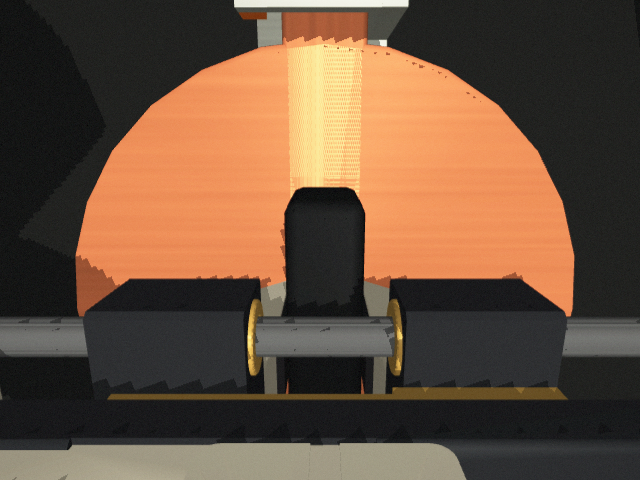

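View pics/s4z.png

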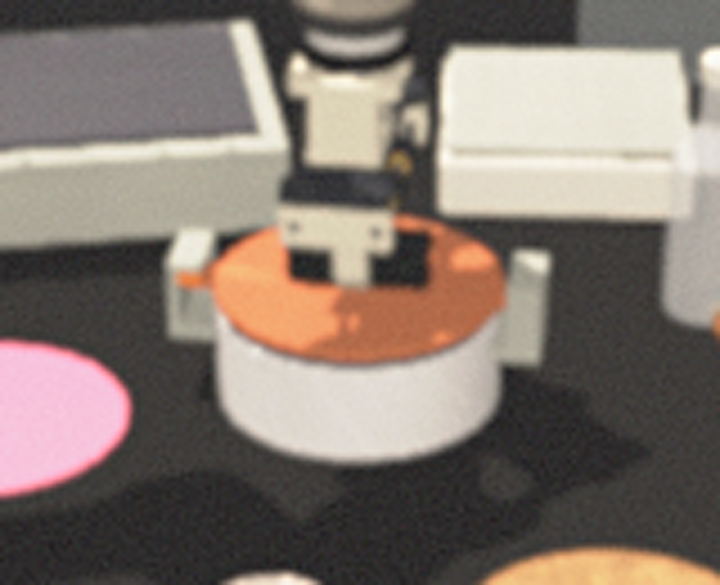

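```bash
cat > lidz.py <<'E'
from h import *
from scipy.optimize import least_squares
def lid(d,hi=278,minrow=0):
    im=d['image'];hsv=cv2.cvtColor(im,cv2.COLOR_RGB2HSV)
    m=cv2.inRange(hsv,(3,110,90),(18,255,255)); m=cv2.morphologyEx(m,cv2.MORPH_CLOSE,np.ones((5,5)))
    pts=[]
    for v in range(minrow,hi):
        u=np.nonzero(m[v])[0]
        if len(u)>150: pts+= [(u[0],v),(u[-1],v)]
    T=np.array(d['T']); f=240/np.tan(np.radians(d['fov_y'])/2)
    def res(p):
        return [np.hypot(*(ray(d,u,v,p[2])[:2]-p[:2]))-.101 for u,v in pts]
    r=least_squares(res,[.478,.328,.09],loss='soft_l1',f_scale=.001); return r.x, np.sqrt(np.mean(r.fun**2)),len(pts)
if __name__=='__main__':
    d=cams.read_camera('wrist'); print(lid(d,270,60))
E
python3 lidz.py
```

```text
(array([0.4800731 , 0.32964948, 0.08323586]), np.float64(0.000216475956134001), 420)
```

jog_arm:
  plan: [-3,0,0,0,0,0,-1,-6,0,0,0,0,-0.02,-1,-9,0,0,0,0,-0.02,-1,-12,0,0,0,0,-0.02,-1,-12,0,0,0,0,-0.02,-1]

```text
time: 5.95
tool_pos: [0.4777, 0.3294, 0.0878]
tool_rot: [2.652, 1.57, -2.153]
contact_force: [-5.3, -6.2, 9.0]
opening: 0.0236
```

```bash
python3 - <<'E'
from h import *
st(); print(observe()['torque']); d=shot('wrist','w5.png')
from lidz import lid
print(lid(d,270,60))
E
```

```text
t 5.95 p [0.4777, 0.3294, 0.0878] yaw 84.72 tilt [-0.0, -0.0, -1.0] q [0.472, 0.581, 1.547, -0.0, 1.014, -1.007] F [-5.3, -6.2, 9.0] op 0.0236
[-0.87633951  0.58578834  0.237309  ]
(array([0.47977235, 0.3298737 , 0.08362238]), np.float64(0.00021568788104235577), 420)
```

View pics/w5.png

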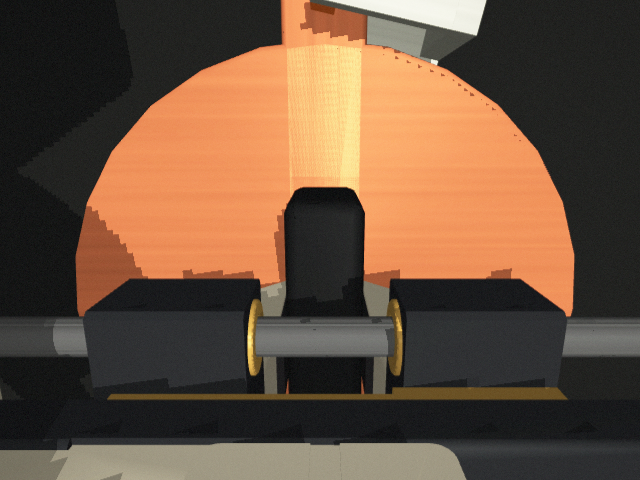

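The lug is turning with the gripper and passing under the tooth, so I continue to about 43°.

jog_arm:
  plan: [-4,0,0,0.03,-0.02,-0.02,-1,-8,0,0,0.03,-0.03,-0.04,-1,-12,0,0,0.03,-0.04,-0.06,-1,-16,0,0,0.03,-0.05,-0.08,-1,-20,0,0,0.03,-0.06,-0.1,-1,-24,0,0,0.03,-0.06,-0.1,-1,-28,0,0,0.03,-0.06,-0.1,-1,-31,0,0,0.03,-0.06,-0.1,-1,-31,0,0,0.03,-0.06,-0.1,-1]

```text
time: 6.9
tool_pos: [0.4777, 0.3283, 0.0874]
tool_rot: [1.732, 1.569, -2.532]
contact_force: [-6.3, -6.1, 8.0]
opening: 0.0234
```

```bash
python3 - <<'E'
from h import *
st(); print(observe()['torque']); d=shot('wrist','w6.png')
from lidz import lid
print(lid(d,270,60))
E
```

```text
t 6.9 p [0.4777, 0.3283, 0.0874] yaw 115.73 tilt [-0.001, -0.001, -1.0] q [0.47, 0.581, 1.548, -0.0, 1.014, -1.55] F [-6.3, -6.1, 8.0] op 0.0234
[-0.86484042  0.69300241  0.21952333]
(array([0.47950784, 0.33012788, 0.08328009]), np.float64(0.0016070764515361386), 420)
```

View pics/w6.png

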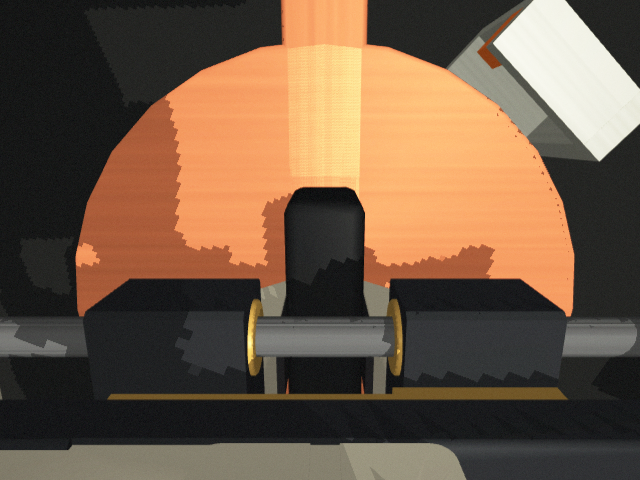

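jog_arm:
  plan: [0,0,0,-1,0,0,-1,0,0,0,-2,0,0,-1,0,0,0,-4,0,0,-1,0,0,0,-7,0,0,-1,0,0,0,-10,0,0,-1,0,0,0,-13,0,0,-1,0,0,0,-15,0,0,-1,0,0,0,-15,0,0,-1]

```text
time: 7.75
tool_pos: [0.48, 0.33, 0.2402]
tool_rot: [-1.455, 1.563, 0.564]
contact_force: [0.0, -1.3, -4.5]
opening: 0.0237
```

```bash
python3 - <<'E'
from h import *
st(); d=shot('wrist','w7.png'); d=shot('top','t7.png')
go(.586-.0022,-.0096-.0006,.237,90)
E
```

```text
t 7.75 p [0.48, 0.33, 0.2402] yaw 115.65 tilt [0.006, 0.004, -1.0] q [0.47, 0.435, 1.344, 0.001, 1.356, -1.548] F [0.0, -1.3, -4.5] op 0.0237
row [25.6, 0.0, -0.0] [-0.09, 5.17, -35.14] dist rows 7.1 3.0
```

View pics/t7.png

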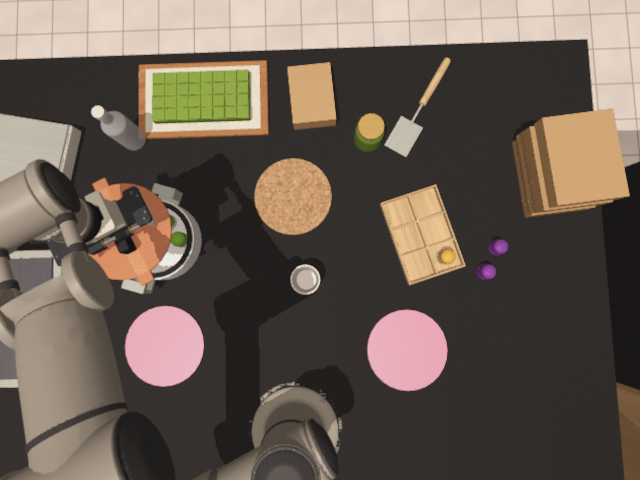

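The lid is off and green sweets show at (178,238). Next I carry it to the mat.

jog_arm:
  plan: [5,0,0,0,0.6,-4,-1,10,0,0,0,1.2,-8,-1,15,0,0,0,1.8,-12,-1,20,0,0,0,2.4,-16,-1,25.6,0,0,0,3,-20,-1,25.6,0,0,0,3.6,-24,-1,25.6,0,0,0,4.2,-28,-1,25.6,0,0,0,4.9,-32.5,-1,25.6,0,0,0,5.2,-35.1,-1,25.6,0,0,0,5.2,-35.1,-1]

```text
time: 8.85
tool_pos: [0.5837, -0.0138, 0.2343]
tool_rot: [1.745, 1.568, -2.971]
contact_force: [-0.0, 0.9, -3.5]
opening: 0.0236
```

```bash
python3 - <<'E'
from h import *
st(); d=shot('wrist','w8.png'); d=shot('top','t8.png')
go(.584,-.010,.035,90)
E
```

```text
t 8.85 p [0.5837, -0.0138, 0.2343] yaw 89.78 tilt [-0.003, -0.001, -1.0] q [-0.154, 0.447, 1.34, -0.001, 1.357, -1.721] F [-0.0, 0.9, -3.5] op 0.0236
row [-0.0, 0.1, -0.2] [19.98, -0.19, 0.02] dist rows 4.0 0.0
```

View pics/t8.png

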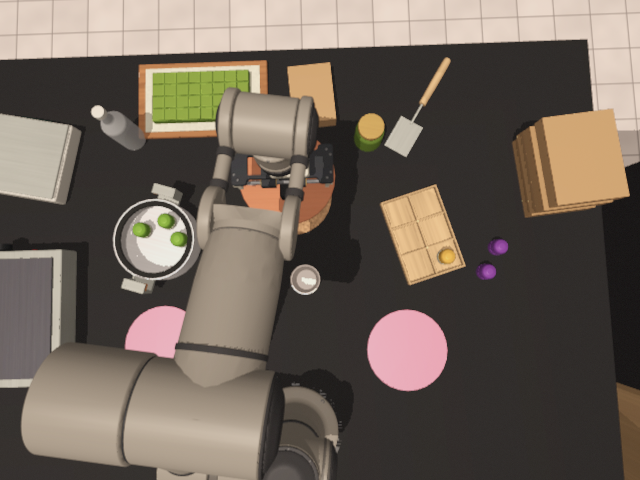

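View pics/w8.png

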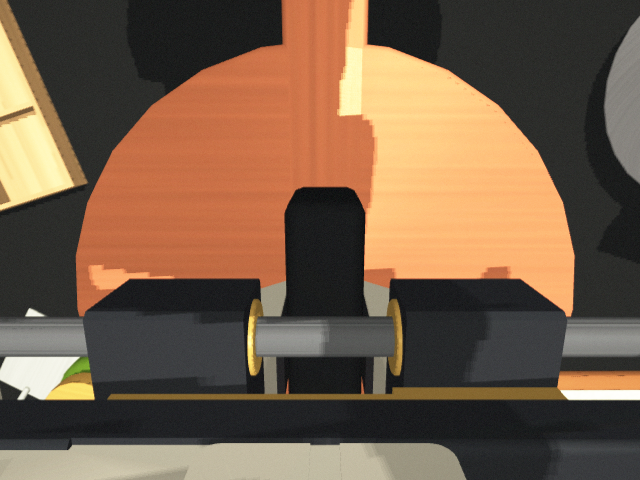

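jog_arm:
  plan: [0,0,0,4,-0.1,0.0,-1,0,0,0,8,-0.1,0,-1,0,0,0,12,-0.1,0,-1,0,0,0,15,-0.1,0,-1,0,0,0,18,-0.1,0,-1,0,0,0,19,-0.1,0,-1,0,0,0,19.5,-0.1,0,-1,0,0,0,19.5,-0.1,0,-1]

```text
time: 9.75
tool_pos: [0.5847, -0.0097, 0.0422]
tool_rot: [-1.672, 1.57, -0.1]
contact_force: [0.5, 0.2, -2.7]
opening: 0.0238
```

```bash
python3 - <<'E'
from h import *
st(); go(.584,-.010,.0335,90)
E
```

```text
t 9.75 p [0.5847, -0.0097, 0.0422] yaw 90.08 tilt [0.0, -0.0, -1.0] q [-0.148, 0.647, 1.572, 0.0, 0.922, -1.72] F [0.5, 0.2, -2.7] op 0.0238
row [0.1, -0.0, 0.0] [0.87, 0.07, -0.03] dist rows 0.2 0.0
```

jog_arm:
  plan: [0,0,0,0.4,0,0,-1,0,0,0,0.8,0,0,-1,0,0,0,0.85,0,0,-1,0,0,0,0.85,0,0,-1]

```text
time: 10.15
tool_pos: [0.5845, -0.0103, 0.0337]
tool_rot: [-2.002, 1.57, -0.431]
contact_force: [0.7, 0.2, -3.3]
opening: 0.0236
```

```bash
python3 - <<'E'
from h import *
st()
E
```

```text
t 10.15 p [0.5845, -0.0103, 0.0337] yaw 90.03 tilt [0.0, -0.0, -1.0] q [-0.149, 0.659, 1.579, -0.0, 0.904, -1.72] F [0.7, 0.2, -3.3] op 0.0236
```

Not in contact yet, so down another 1.5 mm, then release.

jog_arm:
  plan: [0,0,0,0.1,0,0,-1,0,0,0,0.15,0,0,-1,0,0,0,0.15,0,0,-1]

```text
time: 10.45
tool_pos: [0.5845, -0.0103, 0.0319]
tool_rot: [-2.217, 1.571, -0.645]
contact_force: [0.5, -0.0, -3.9]
opening: 0.024
```

```bash
python3 - <<'E'
from h import *
st()
E
```

```text
t 10.45 p [0.5845, -0.0103, 0.0319] yaw 90.04 tilt [0.0, -0.0, -1.0] q [-0.149, 0.662, 1.58, -0.0, 0.9, -1.72] F [0.5, -0.0, -3.9] op 0.024
```

jog_arm:
  plan: [0,0,0,0.1,0,0,-1,0,0,0,0.1,0,0,-1]

```text
time: 10.65
tool_pos: [0.5846, -0.0103, 0.0319]
tool_rot: [-2.069, 1.57, -0.498]
contact_force: [-3.1, -0.2, 3.7]
opening: 0.0235
```

jog_arm:
  plan: [0,0,0,0.1,0,0,-1,0,0,0,0.1,0,0,-1]

```text
time: 10.85
tool_pos: [0.5846, -0.0103, 0.0318]
tool_rot: [-1.982, 1.57, -0.41]
contact_force: [-6.1, 0.2, 12.6]
opening: 0.0239
```

jog_arm:
  plan: [0,0,0,-0.15,0,0,-1,0,0,0,-0.15,0,0,0.2,0,0,0,-0.15,0,0,0.2,0,0,0,-0.15,0,0,0.2,0,0,0,-0.15,0,0,0.2,0,0,0,-0.15,0,0,0.2,0,0,0,-3,0,0,0.2,0,0,0,-8,0,0,0.2,0,0,0,-13,0,0,0.2,0,0,0,-18,0,0,0.2]

```text
time: 11.85
tool_pos: [0.5841, -0.0102, 0.2117]
tool_rot: [1.714, 1.57, -2.997]
contact_force: [1.1, -0.3, 0.3]
opening: 0.0554
```

```bash
python3 - <<'E'
from h import *
st(); d=shot('wrist','w9.png'); go(.42,.31,.3,72)
E
```

```text
t 11.85 p [0.5841, -0.0102, 0.2117] yaw 90.04 tilt [-0.0, -0.0, -1.0] q [-0.149, 0.462, 1.378, -0.0, 1.301, -1.72] F [1.1, -0.3, 0.3] op 0.0554
row [18.0, 0.0, 0.8] [-8.19, 16.64, 32.06] dist rows 7.4 2.1
```

View pics/w9.png

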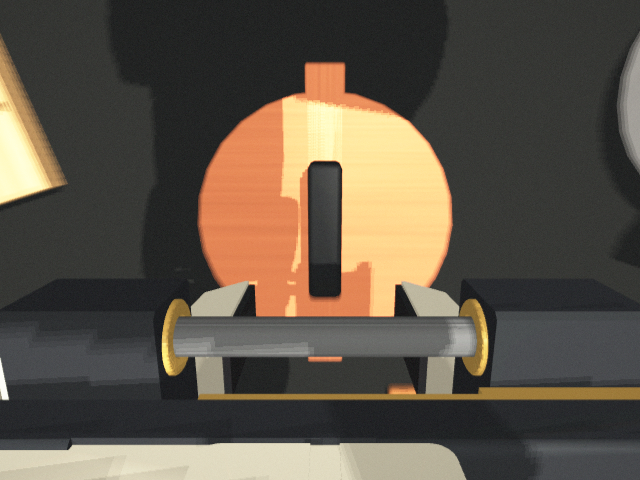

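```bash
cat > gr.py <<'E'
from h import *
def greens(d,roi=None,z=.042,lo=(35,110,40),hi=(60,255,255),amin=25):
    hsv=cv2.cvtColor(d['image'],cv2.COLOR_RGB2HSV); m=cv2.inRange(hsv,lo,hi)
    if roi is not None:
        k=np.zeros_like(m); x0,y0,x1,y1=roi; k[y0:y1,x0:x1]=255; m&=k
    out=[]
    for c in cv2.findContours(m,0,1)[0]:
        if cv2.contourArea(c)>amin:
            (u,v),r=cv2.minEnclosingCircle(c); out.append((round(u,1),round(v,1),round(r,1),np.round(ray(d,u,v,z)[:2],4).tolist()))
    return out
E
python3 - <<'E'
from gr import *
d=shot('top','t9.png')
for g in greens(d,(105,190,205,290)): print(g)
im=d['image'][185:295,95:215]; cv2.imwrite('pics/t9z.png',cv2.resize(im,None,fx=5,fy=5,interpolation=2)[:,:,::-1])
E
```

```text
(178.5, 239.0, 8.1, [0.4799, 0.2738])
(141.0, 229.5, 8.4, [0.5066, 0.3675])
(165.8, 220.5, 8.2, [0.5272, 0.3054])
```

View pics/t9z.png

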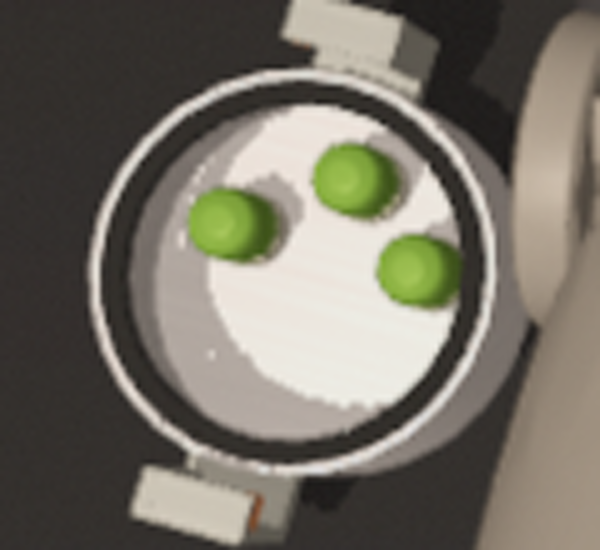

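```bash
cat > srch.py <<'E'
import numpy as np, itertools
C=np.array([.479,.329])*1000; th=np.radians(-17.6)
Rt=np.array([[np.cos(th),np.sin(th)],[-np.sin(th),np.cos(th)]])
def rect(c,a,hl,hw):
    e=np.array([np.cos(a),np.sin(a)]); n=np.array([-e[1],e[0]])
    s=np.linspace(-1,1,21); 
    return np.array([c+e*hl*i+n*hw*j for i in s for j in np.linspace(-1,1,9)])
def d2box(P,x0,x1,y0,y1):
    dx=np.maximum(np.maximum(x0-P[:,0],P[:,0]-x1),0); dy=np.maximum(np.maximum(y0-P[:,1],P[:,1]-y1),0); return np.hypot(dx,dy).min()
def best(sw,others):
    p=Rt@(np.array(sw)*1000-C); O=[Rt@(np.array(o)*1000-C) for o in others]; res=[]
    for ad in range(-90,90,5):
        a=np.radians(ad); e=np.array([np.cos(a),np.sin(a)]); n=np.array([-e[1],e[0]])
        for op in (46,50,54,58,62,68):
            for sj in np.arange(-20,21,2):
                if abs(sj)>op/2-19-2.5: continue
                for sn in (-4,-2,0,2,4):
                    c=p+e*sj+n*sn
                    B=rect(c,a,95,37.5); m=min(d2box(B,106,129,-30,30),d2box(B,-129,-106,-30,30))
                    fs=[rect(c+s*e*(op/2+9.5),a,9.5,9.5) for s in(1,-1)]
                    r=82-max(np.hypot(*f.T).max() for f in fs)
                    o=min([np.hypot(*(f-q).T).min()-19 for f in fs for q in O]+[99])
                    res.append((min(m,r,o+1)-.1*abs(sn)-.03*abs(sj),ad-17.6,op,sj,sn,round(m,1),round(r,1),round(o,1),np.round((Rt.T@c+C)/1000,4).tolist()))
    res.sort(key=lambda t:-t[0]); return p,res[:4]
G=[(.4799,.2738),(.5066,.3675),(.5272,.3054)]
if __name__=='__main__':
    for i in range(3):
        p,r=best(G[i],[G[j] for j in range(3) if j!=i]); print(i,p.round(1)); [print('  ',x) for x in r]
    p,r=best(G[0],[]); print('0 alone',r[0]);p,r=best(G[0],[G[1]]); print('0 w 1',r[0]);p,r=best(G[1],[G[0]]); print('1 w 0',r[0])
E
python3 srch.py
```

```text
0 [ 17.5 -52.3]
   (np.float64(3.0603252691019813), -7.600000000000001, 62, np.int64(-8), 4, np.float64(4.8), np.float64(3.7), np.float64(5.1), [0.4725, 0.2788])
   (np.float64(2.5459647877705276), -7.600000000000001, 58, np.int64(-6), 4, np.float64(3.1), np.float64(3.7), np.float64(5.1), [0.4745, 0.2786])
   (np.float64(1.9905344002657215), -2.6000000000000014, 58, np.int64(-6), 4, np.float64(3.5), np.float64(3.1), np.float64(1.6), [0.4741, 0.2781])
   (np.float64(1.8234570481976944), -7.600000000000001, 62, np.int64(-6), 4, np.float64(3.1), np.float64(2.4), np.float64(5.1), [0.4745, 0.2786])
1 [14.7 45. ]
   (np.float64(6.802741359700835), -22.6, 68, np.int64(-10), -4, np.float64(7.8), np.float64(7.5), np.float64(16.9), [0.4958, 0.3677])
   (np.float64(6.287805783834419), -22.6, 68, np.int64(-12), -4, np.float64(9.8), np.float64(7.0), np.float64(17.0), [0.494, 0.3684])
   (np.float64(6.0508044936508485), -17.6, 68, np.int64(-12), -4, np.float64(8.3), np.float64(6.8), np.float64(20.5), [0.494, 0.3673])
   (np.float64(5.709496561412379), -27.6, 62, np.int64(-8), -4, np.float64(6.3), 
[... 321 characters left out ...]
3072])
   (np.float64(3.763863165762539), -107.6, 46, np.int64(0), -4, np.float64(19.4), np.float64(5.0), np.float64(3.2), [0.5234, 0.3066])
   (np.float64(3.703863165762539), -107.6, 50, np.int64(-2), -4, np.float64(19.4), np.float64(5.0), np.float64(3.2), [0.524, 0.3085])
0 alone (np.float64(3.0603252691019813), -7.600000000000001, 62, np.int64(-8), 4, np.float64(4.8), np.float64(3.7), 99, [0.4725, 0.2788])
0 w 1 (np.float64(3.0603252691019813), -7.600000000000001, 62, np.int64(-8), 4, np.float64(4.8), np.float64(3.7), np.float64(64.4), [0.4725, 0.2788])
1 w 0 (np.float64(6.802741359700835), -22.6, 68, np.int64(-10), -4, np.float64(7.8), np.float64(7.5), np.float64(65.2), [0.4958, 0.3677])
```

jog_arm:
  plan: [18,0,0,-8.2,16.6,32,0.3,18,0,0,-8.2,16.6,32,0.3,18,0,0,-8.2,16.6,32,0.3,18,0,0,-8.2,16.6,32,0.3,18,0,0,-8.2,16.6,32,0.3,18,0,0,-8.2,16.6,32,0.3,18,0,0,-8.2,16.6,32,0.3,18,0,0,-8.2,16.6,32,0.3,18,0,0,-8.2,16.6,32,0.3,18,0,0,-8.2,16.6,32,0.3]

```text
time: 12.95
tool_pos: [0.4181, 0.3095, 0.2913]
tool_rot: [3.122, 1.57, -1.903]
contact_force: [0.1, -0.8, -0.0]
opening: 0.0594
```

```bash
python3 - <<'E'
from gr import *
st(); d=shot('wrist','w10.png')
for z in (.042,.046):
  for g in greens(d,z=z,amin=150): print(z,g)
E
```

```text
t 12.95 p [0.4181, 0.3095, 0.2913] yaw 72.11 tilt [-0.0, -0.001, -1.0] q [0.49, 0.291, 1.418, -0.001, 1.433, -0.768] F [0.1, -0.8, -0.0] op 0.0594
0.042 (358.4, 302.1, 20.2, [0.5227, 0.3127])
0.042 (314.0, 271.2, 20.2, [0.4774, 0.2797])
0.042 (410.3, 267.6, 20.7, [0.5032, 0.3727])
0.046 (358.4, 302.1, 20.2, [0.5211, 0.3129])
0.046 (314.0, 271.2, 20.2, [0.4762, 0.2802])
0.046 (410.3, 267.6, 20.7, [0.5018, 0.3723])
```

View pics/w10.png

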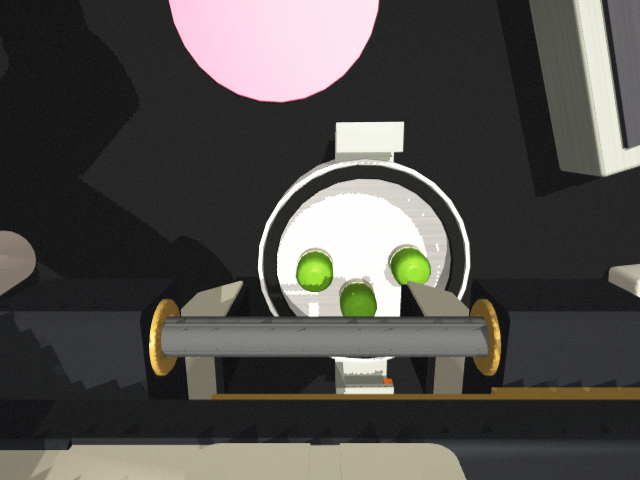

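```bash
cat >> gr.py <<'E'
def tri(da,ua,db,ub):
    A=[];b=[];
    for d,u in((da,ua),(db,ub)):
        o=np.array(d['T'])[:3,3]; r=ray(d,u[0],u[1],0)-o; r/=np.linalg.norm(r); P=np.eye(3)-np.outer(r,r); A.append(P); b.append(P@o)
    A=np.vstack(A); b=np.hstack(b); x=np.linalg.lstsq(A,b,rcond=None)[0]; return x, np.linalg.norm(A@x-b)
E
python3 - <<'E'
from gr import *
d=cams.read_camera('wrist'); t=cams.read_camera('top')
a=greens(d,amin=150,lo=(35,110,25))
b=greens(t,(105,190,205,290))
print(a,b)
for x in a:
    for y in b:
        p,e=tri(d,x[:2],t,y[:2])
        if e<.012: print(np.round(p,4),round(e,4))
# rim circle in wrist & top
for dd,roi in((d,(230,155,480,285)),):
    hsv=cv2.cvtColor(dd['image'],cv2.COLOR_RGB2HSV); m=cv2.inRange(hsv,(0,0,190),(180,40,255))
    pts=[]
    for v in range(185,275):
        u=np.nonzero(m[v,240:480])[0]+240
        pts+=[(u[0],v),(u[-1],v)]
    from scipy.optimize import least_squares
    r=least_squares(lambda p:[np.hypot(*(ray(dd,u,v,.07)[:2]-p[:2]))-.099 for u,v in pts],[.479,.329],loss='soft_l1',f_scale=.001); print('rim',r.x,np.std(r.fun))
hsv=cv2.cvtColor(t['image'],cv2.COLOR_RGB2HSV)
E
```

```text
[(359.0, 301.9, 19.9, [0.5229, 0.3125]), (315.4, 271.1, 20.1, [0.4779, 0.2804]), (411.0, 267.0, 20.6, [0.5031, 0.3727])] [(178.9, 238.5, 8.3, [0.4811, 0.2729]), (141.0, 229.5, 8.4, [0.5066, 0.3675]), (165.8, 220.5, 8.2, [0.5272, 0.3054])]
[0.4873 0.3209 0.1464] 0.0111
[0.5299 0.3116 0.0245] 0.0003
[0.4829 0.2782 0.0249] 0.0001
[0.5088 0.3743 0.0254] 0.0004
rim [0.48040614 0.32802545] 0.0005802549941016017
```

```bash
sed -i 's/^C=.*; th/C=np.array([.480,.3285])*1000; th/; s/^G=.*/G=[(.482,.277),(.508,.372),(.529,.310)]/' srch.py; python3 srch.py; python3 -c "
from h import *
go(.4979,.372,.2,-22.6)"
```

```text
0 [ 17.5 -48.5]
   (np.float64(3.8008177231762708), -12.600000000000001, 68, np.int64(-12), 4, np.float64(7.0), np.float64(4.6), np.float64(10.0), [0.4712, 0.2835])
   (np.float64(3.158359817284452), -7.600000000000001, 68, np.int64(-10), 4, np.float64(5.5), np.float64(3.9), np.float64(6.4), [0.4726, 0.2823])
   (np.float64(3.0472815401955957), -7.600000000000001, 62, np.int64(-8), 2, np.float64(3.5), np.float64(4.7), np.float64(8.4), [0.4743, 0.28])
   (np.float64(2.9307920988613834), -7.600000000000001, 62, np.int64(-8), 0, np.float64(4.4), np.float64(3.2), np.float64(10.4), [0.4741, 0.2781])
1 [13.5 49.9]
   (np.float64(5.216750989213821), -22.6, 62, np.int64(-8), -4, np.float64(7.0), np.float64(5.9), np.float64(16.7), [0.4991, 0.3714])
   (np.float64(4.956483621293725), -27.6, 58, np.int64(-6), -4, np.float64(5.5), np.float64(6.6), np.float64(13.2), [0.5008, 0.3712])
   (np.float64(4.691349163028813), -27.6, 58, np.int64(-6), -2, np.float64(5.7), np.float64(5.1), np.float64(15.1), [0.5018, 0.373])
   (np.float64(4.691338796288575), -27.6, 62, np.int64(-6), -4, np.float64(5.5), np
[... 385 characters left out ...]
-2), 0, np.float64(16.2), np.float64(5.7), np.float64(6.6), [0.5296, 0.3119])
   (np.float64(5.408235329871814), -107.6, 46, np.int64(0), -2, np.float64(18.2), np.float64(7.3), np.float64(4.6), [0.5271, 0.3106])
0 alone (np.float64(3.8008177231762708), -12.600000000000001, 68, np.int64(-12), 4, np.float64(7.0), np.float64(4.6), 99, [0.4712, 0.2835])
0 w 1 (np.float64(3.8008177231762708), -12.600000000000001, 68, np.int64(-12), 4, np.float64(7.0), np.float64(4.6), np.float64(67.6), [0.4712, 0.2835])
1 w 0 (np.float64(5.216750989213821), -22.6, 62, np.int64(-8), -4, np.float64(7.0), np.float64(5.9), np.float64(65.8), [0.4991, 0.3714])
row [94.5, -0.1, 0.0] [9.11, -5.56, 8.5] dist rows 2.7 11.0
```

```bash
python3 -c "
from h import *
go(.5275,.3105,.13,72.4)"
```

```text
row [-0.5, -0.1, -0.0] [16.12, -10.28, 3.58] dist rows 3.9 0.1
```

jog_arm:
  plan: [0,0,0,4,-4,1.5,0.09,0,0,0,8,-8,3,0.09,0,0,0,12,-10.3,3.6,0.09,0,0,0,16.1,-10.3,3.6,0.09,0,0,0,16.1,-10.3,3.6,0.09,0,0,0,16.1,-10.3,3.6,0.09,0,0,0,16.1,-10.3,3.6,0.09]

```text
time: 13.8
tool_pos: [0.5283, 0.3124, 0.1338]
tool_rot: [-0.853, 1.567, 0.404]
contact_force: [-0.3, -0.0, 0.3]
opening: 0.05
```

```bash
python3 - <<'E'
from gr import *
st(); d=shot('wrist','w11.png'); go(.5275,.3105,.029,72.4)
print(proj(d,[.529,.31,.03]))
t=shot('top','t11.png');im=t['image'][185:295,95:215]; cv2.imwrite('pics/t11z.png',cv2.resize(im,None,fx=5,fy=5,interpolation=2)[:,:,::-1])
E
```

```text
t 13.8 p [0.5283, 0.3124, 0.1338] yaw 72.02 tilt [0.004, 0.002, -1.0] q [0.409, 0.582, 1.399, -0.0, 1.157, -0.848] F [-0.3, -0.0, 0.3] op 0.05
row [-0.4, 0.2, 0.2] [10.52, 0.06, -0.27] dist rows 2.1 0.1
[320.03335686 245.04409992]
```

View pics/w11.png

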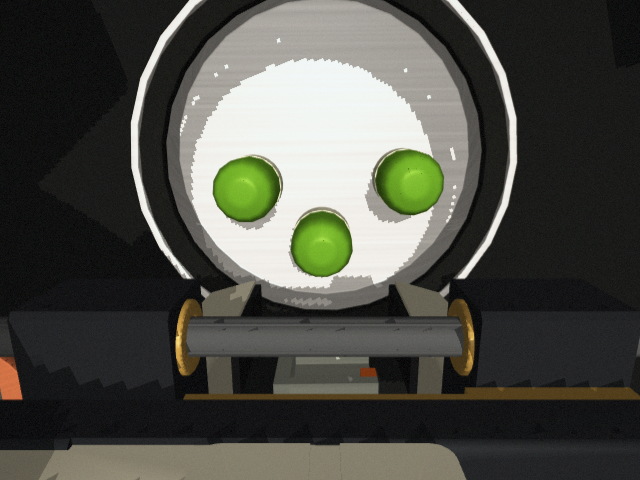

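View pics/t11z.png

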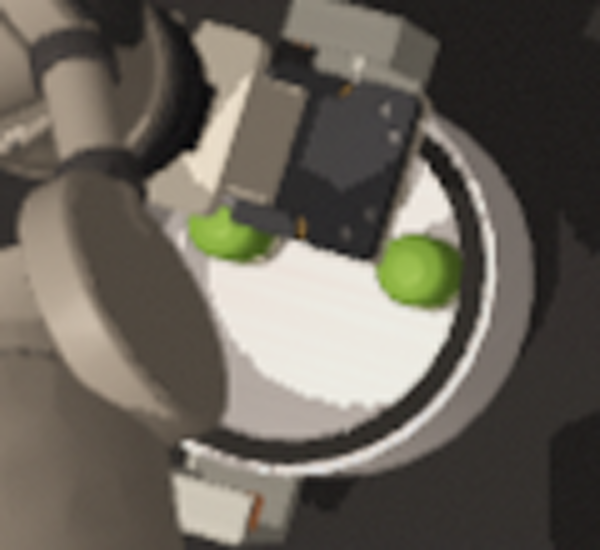

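The whole tin floor is visible with exactly three sweets. The target is seen at (321,243) against a predicted (320,245), so I descend onto it.

jog_arm:
  plan: [0,0,0,3.5,0,-0.2,0.09,0,0,0,7,0,-0.2,0.09,0,0,0,10,0,-0.2,0.09,0,0,0,10.5,0,-0.2,0.09,0,0,0,10.5,0,-0.2,0.09,0,0,0,10.5,0,-0.2,-1,0,0,0,10.5,0,-0.2,-1,0,0,0,10.5,0,-0.2,-1,0,0,0,10.5,0,-0.2,-1]
  newtons: 20

```text
time: 14.8
tool_pos: [0.528, 0.3108, 0.0281]
tool_rot: [-0.849, 1.567, 0.408]
contact_force: [-1.2, 0.0, 6.6]
opening: 0.0372
```

```bash
python3 - <<'E'
from gr import *
st()
E
```

```text
t 14.8 p [0.528, 0.3108, 0.0281] yaw 72.04 tilt [0.004, 0.002, -1.0] q [0.407, 0.705, 1.499, 0.0, 0.934, -0.85] F [-1.2, 0.0, 6.6] op 0.0372
```

jog_arm:
  plan: [0,0,0,-1,0,0,-1,0,0,0,-2,0,0,-1,0,0,0,-5,0,0,-1,0,0,0,-9,0,0,-1,0,0,0,-13,0,0,-1,0,0,0,-13,0,0,-1]
  newtons: 25

```text
time: 15.4
tool_pos: [0.5297, 0.3116, 0.1632]
tool_rot: [-0.856, 1.558, 0.402]
contact_force: [0.7, -0.1, 0.4]
opening: 0.0374
```

```bash
python3 - <<'E'
from gr import *
st(); shot('wrist','w12.png'); d=shot('side','s12.png'); im=d['image'][90:220,220:390]; cv2.imwrite('pics/s12z.png',cv2.resize(im,None,fx=4.5,fy=4.5,interpolation=2)[:,:,::-1])
E
```

```text
t 15.4 p [0.5297, 0.3116, 0.1632] yaw 72.04 tilt [0.011, 0.005, -1.0] q [0.407, 0.551, 1.368, -0.0, 1.211, -0.85] F [0.7, -0.1, 0.4] op 0.0374
```

View pics/w12.png

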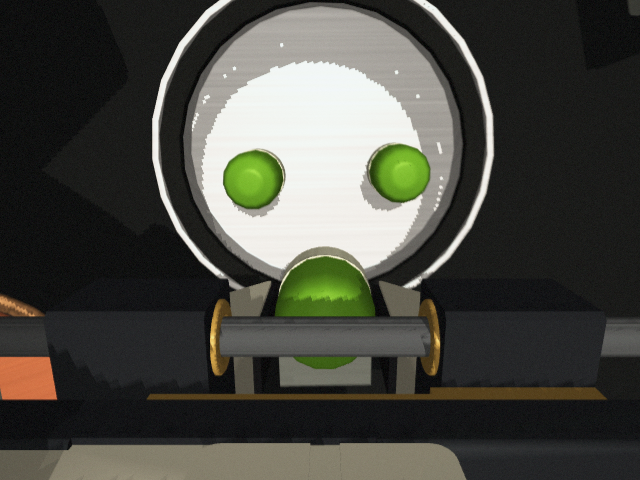

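View pics/s12z.png

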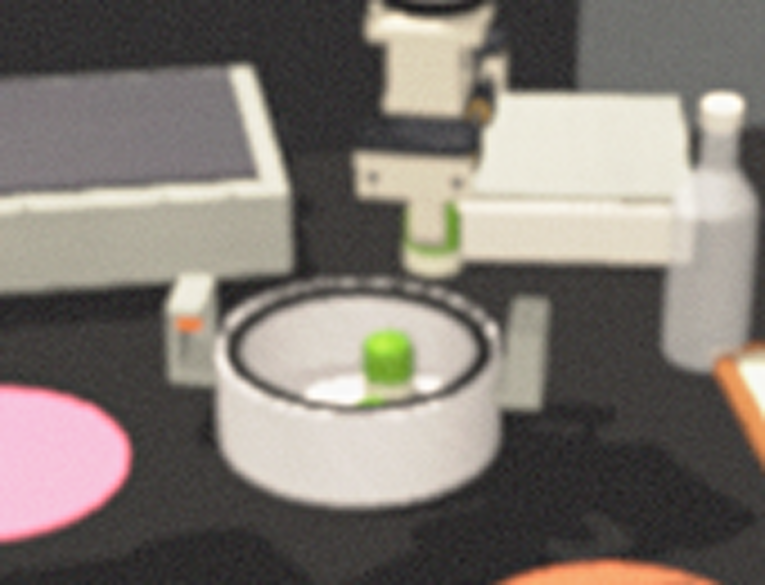

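```bash
python3 -c "
from h import *
go(.49,-.37,.25,18)"
```

```text
row [54.0, 0.1, 0.1] [-9.33, -17.48, -65.85] dist rows 13.8 6.3
```

jog_arm:
  plan: [6,0,0,-4,0,0,-1,12,0,0,-8,-1.5,-5,-1,18,0,0,-9.3,-3,-10,-1,24,0,0,-9.3,-4,-15,-1,30,0,0,-9.3,-5.5,-20,-1,36,0,0,-9.3,-7,-25,-1,42,0,0,-9.3,-8,-30,-1,48,0,0,-9.3,-9.5,-35,-1,54,0,0,-9.3,-10.7,-40,-1,54,0,0,-9.3,-12,-45,-1]

```text
time: 16.5
tool_pos: [0.5026, -0.1274, 0.2474]
tool_rot: [2.424, 1.568, 2.735]
contact_force: [0.9, -0.0, -1.1]
opening: 0.0372
```

```bash
python3 -c "
from h import *
st();go(.49,-.37,.25,18)"
```

```text
t 16.5 p [0.5026, -0.1274, 0.2474] yaw 17.86 tilt [-0.003, 0.001, -1.0] q [-0.396, 0.316, 1.503, 0.0, 1.325, -0.708] F [0.9, -0.0, -1.1] op 0.0372
row [-0.1, -0.1, -0.1] [-0.28, -22.7, -8.64] dist rows 4.9 0.0
```

jog_arm:
  plan: [0,0,0,0,-4.5,-1.7,-1,0,0,0,0,-9,-3.4,-1,0,0,0,0,-13.5,-5.1,-1,0,0,0,0,-18,-6.8,-1,0,0,0,0,-20,-8,-1,0,0,0,0,-20,-8,-1,0,0,0,0,-20,-8,-1]

```text
time: 17.2
tool_pos: [0.4891, -0.3403, 0.2473]
tool_rot: [1.975, 1.567, 2.289]
contact_force: [0.5, 0.1, -0.3]
opening: 0.0376
```

```bash
python3 -c "
from h import *
st();shot('wrist','w13.png');shot('top','t13.png')"
```

```text
t 17.2 p [0.4891, -0.3403, 0.2473] yaw 17.97 tilt [-0.002, 0.003, -1.0] q [-0.737, 0.463, 1.28, 0.0, 1.403, -1.05] F [0.5, 0.1, -0.3] op 0.0376
```

View pics/w13.png

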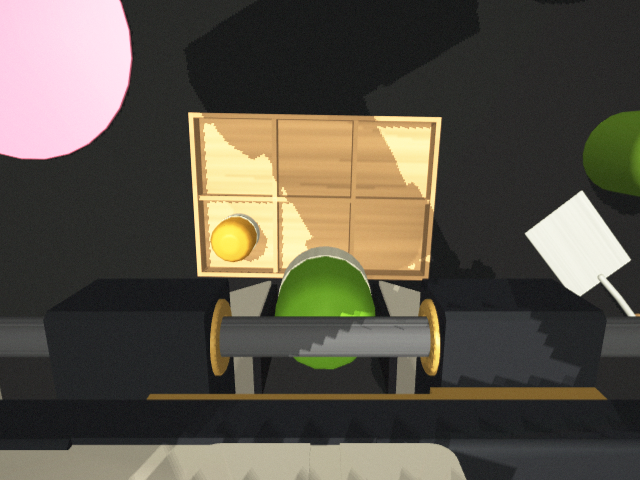

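View pics/t13.png

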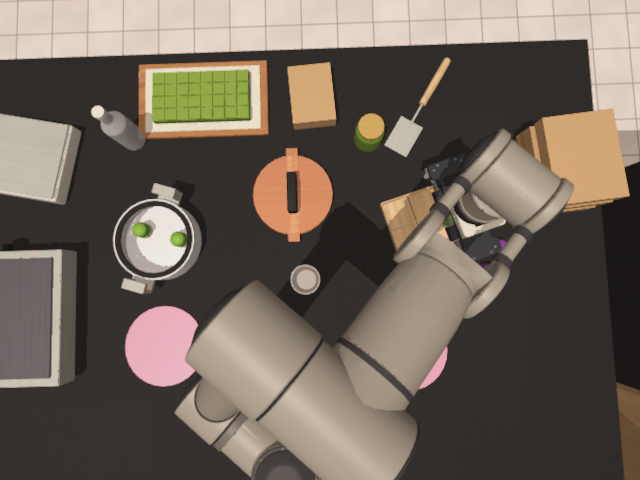

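```bash
cat > tray.py <<'E'
from h import *
def tray(d,corners):
    P=np.array([ray(d,u,v,.022)[:2] for u,v in corners])
    D=[np.linalg.norm(P[i]-P[(i+1)%4]) for i in range(4)]; c=P.mean(0)
    a=np.degrees(np.arctan2(*((P[1]-P[0]+P[2]-P[3])[::-1])))
    return c,a,np.round(D,4)
def wells(c,a):
    e=np.array([np.cos(np.radians(a)),np.sin(np.radians(a))]); n=np.array([-e[1],e[0]])
    return {(i,j):np.round(c+e*.071*i+n*.0355*j*1.0,4).tolist() for i in(-1,0,1) for j in(-1,1)}
E
python3 - <<'E'
from tray import *
d=cams.read_camera('wrist'); im=d['image']
hsv=cv2.cvtColor(im,cv2.COLOR_RGB2HSV); m=cv2.inRange(hsv,(8,50,60),(28,255,255)); m[282:]=0; m[:,:170]=0; m[:,460:]=0
m=cv2.morphologyEx(m,cv2.MORPH_OPEN,np.ones((3,3)))
c=max(cv2.findContours(m,0,1)[0],key=cv2.contourArea); h=cv2.convexHull(c); q=cv2.approxPolyDP(h,8,True).reshape(-1,2); print(q.tolist())
for cs in (q.tolist(),[(190,114),(440,119),(429,278),(199,276)]):
    if len(cs)==4:
        cs=sorted(cs,key=lambda p:p[1]); cs=sorted(cs[:2])+sorted(cs[2:],reverse=True)
        r=tray(d,cs); print(cs,r)
        w=wells(r[0],r[1]); print(w)
print(ray(d,235,240,.04), ray(d,235,235,.027))
g=cv2.resize(im[100:290,180:460],None,fx=2.8,fy=2.8); cv2.imwrite('pics/w13z.png',g[:,:,::-1])
E
```

```text
[[187, 112], [439, 118], [426, 278], [196, 276]]
[[187, 112], [439, 118], [426, 278], [196, 276]] (array([ 0.47527687, -0.33335631]), np.float64(17.320847779702955), array([0.2181, 0.146 , 0.2185, 0.1491]))
{(-1, -1): [0.4181, -0.3884], (-1, 1): [0.3969, -0.3206], (0, -1): [0.4858, -0.3672], (0, 1): [0.4647, -0.2995], (1, -1): [0.5536, -0.3461], (1, 1): [0.5325, -0.2783]}
[(190, 114), (440, 119), (429, 278), (199, 276)] (array([ 0.47762911, -0.33323594]), np.float64(17.426138812653452), array([0.2165, 0.1451, 0.2185, 0.1474]))
{(-1, -1): [0.4205, -0.3884], (-1, 1): [0.3993, -0.3206], (0, -1): [0.4883, -0.3671], (0, 1): [0.467, -0.2994], (1, -1): [0.556, -0.3458], (1, 1): [0.5347, -0.2781]}
[ 0.42111518 -0.38615481  0.04      ] [ 0.41817431 -0.38550232  0.027     ]
```

View pics/w13z.png

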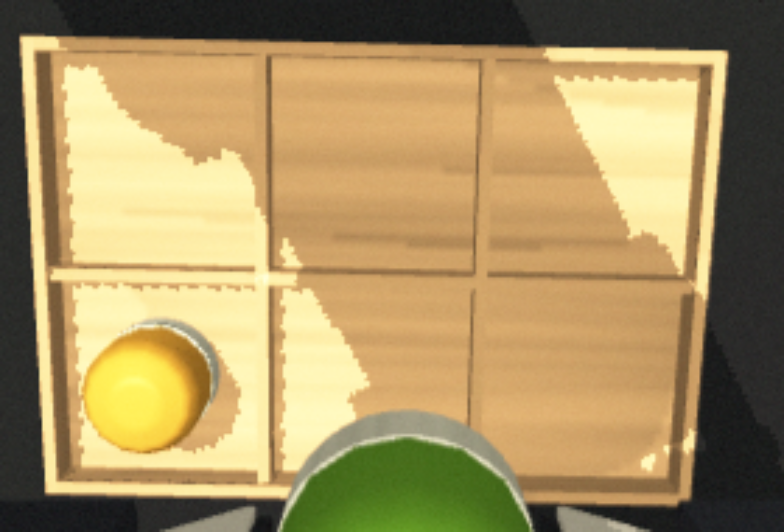

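```bash
python3 -c "
from h import *
go(.5335,-.278,.07,17.4)"
```

```text
row [0.7, -0.0, -0.1] [17.86, 4.44, 6.05] dist rows 3.9 0.1
```

jog_arm:
  plan: [0.7,0,0,4,2,3,-1,0.7,0,0,8,4.4,6,-1,0.7,0,0,12,4.4,6,-1,0.7,0,0,16,4.4,6,-1,0.7,0,0,17.9,4.4,6.0,-1,0.7,0,0,17.9,4.4,6.0,-1,0.7,0,0,17.9,4.4,6.0,-1]

```text
time: 18.05
tool_pos: [0.5338, -0.2797, 0.0708]
tool_rot: [-0.918, 1.57, -0.614]
contact_force: [0.3, -0.7, -0.4]
opening: 0.0376
```

```bash
python3 -c "
from h import *
st();go(.5335,-.278,.0275,17.4);shot('wrist','w14.png')"
```

```text
t 18.05 p [0.5338, -0.2797, 0.0708] yaw 17.41 tilt [0.001, -0.0, -1.0] q [-0.61, 0.636, 1.495, -0.0, 1.009, -0.914] F [0.3, -0.7, -0.4] op 0.0376
row [0.0, 0.0, 0.0] [4.33, 0.18, 0.02] dist rows 0.9 0.0
```

View pics/w14.png

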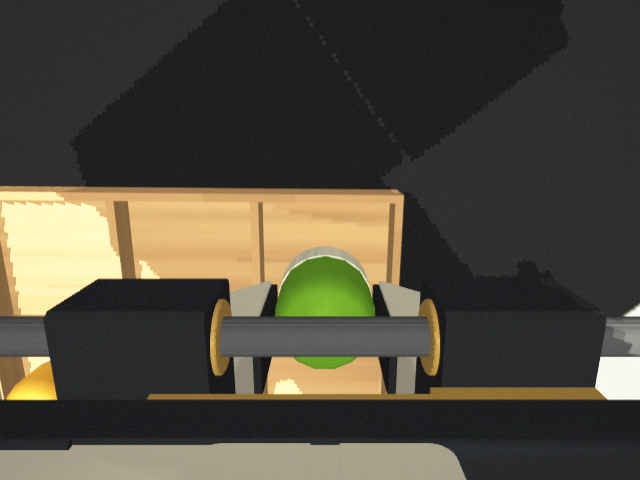

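The sweet hangs centred over the empty compartment, whose walls are at columns 258 and 392, so I lower and release.

jog_arm:
  plan: [0,0,0,2,0.1,0,-1,0,0,0,3.8,0.15,0,-1,0,0,0,4.3,0.15,0,-1,0,0,0,4.3,0.15,0,-1,0,0,0,4.3,0.15,0,0.03,0,0,0,4.3,0.15,0,0.03,0,0,0,4.3,0.15,0,0.03,0,0,0,1,0.15,0,0.03,0,0,0,-4,0.15,0,0.09,0,0,0,-9,0.15,0,0.09]

```text
time: 19.1
tool_pos: [0.5323, -0.2786, 0.1614]
tool_rot: [2.29, 1.57, 2.593]
contact_force: [0.2, -0.7, -0.4]
opening: 0.0496
```

```bash
python3 -c "
from h import *
st();shot('wrist','w15.png'); go(.44,.33,.24,-20)"
```

```text
t 19.1 p [0.5323, -0.2786, 0.1614] yaw 17.33 tilt [-0.001, 0.001, -1.0] q [-0.61, 0.535, 1.4, -0.0, 1.207, -0.912] F [0.2, -0.7, -0.4] op 0.0496
row [37.3, 0.7, 0.5] [-7.49, 61.1, 9.12] dist rows 12.4 4.3
```

View pics/w15.png

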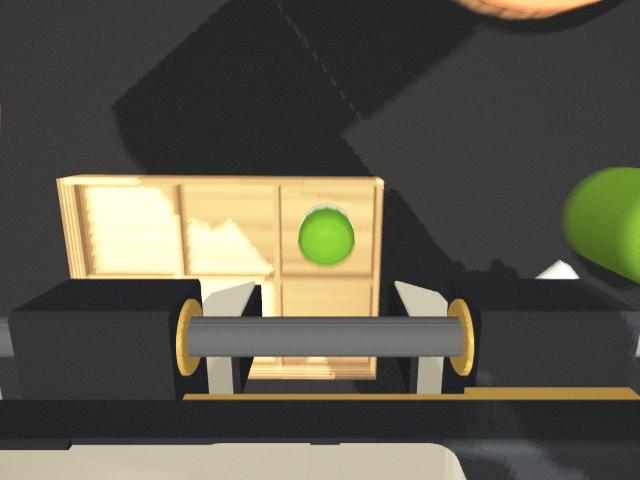

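```bash
python3 -c "
from h import *
go(.499,.3714,.18,-22.6)"
```

```text
row [39.9, 0.7, 0.5] [-1.45, 63.36, 15.93] dist rows 13.1 4.7
```

jog_arm:
  plan: [6,0,0,-4,4.8,1.2,0.35,12,0,0,-4,9.6,2.4,0.35,18,0,0,-4,14.4,3.6,0.35,24,0,0,-4,19.2,4.8,0.35,30,0,0,-4,24,6,0.35,36,0,0,-4,28.8,7.2,0.35,39.9,0,0,-4,33.6,8.4,0.35,39.9,0,0,-4,38.4,9.6,0.35,39.9,0,0,-4,43.2,10.8,0.35,39.9,0,0,-4,48,12,0.35]

```text
time: 20.15
tool_pos: [0.5043, 0.2108, 0.2004]
tool_rot: [0.523, 1.57, 0.13]
contact_force: [1.4, -0.2, 0.1]
opening: 0.062
```

```bash
python3 -c "
from h import *
st();go(.499,.3714,.18,-22.6)"
```

```text
t 20.15 p [0.5043, 0.2108, 0.2004] yaw -22.57 tilt [0.001, 0.0, -1.0] q [0.256, 0.403, 1.508, -0.0, 1.23, 0.65] F [1.4, -0.2, 0.1] op 0.062
row [0.0, 0.1, -0.0] [2.04, 14.63, -6.65] dist rows 3.2 0.0
```

jog_arm:
  plan: [0,0,0,1,4.5,-2,0.35,0,0,0,2,9,-4,0.35,0,0,0,3,12.5,-5.7,0.35,0,0,0,4,14.2,-6.45,0.35,0,0,0,6,14.2,-6.45,0.35,0,0,0,6,14.2,-6.45,0.35,0,0,0,6,14.2,-6.45,0.35]

```text
time: 20.85
tool_pos: [0.4997, 0.3638, 0.14]
tool_rot: [-1.795, 1.57, -2.189]
contact_force: [0.4, -0.3, -0.3]
opening: 0.0621
```

```bash
python3 - <<'E'
from gr import *
st();go(.499,.3714,.029,-22.6)
d=shot('wrist','w16.png'); print(greens(d,z=.03,amin=150)); print(proj(d,[.508,.372,.03]))
E
```

```text
t 20.85 p [0.4997, 0.3638, 0.14] yaw -22.61 tilt [-0.0, -0.001, -1.0] q [0.506, 0.586, 1.373, -0.0, 1.184, 0.9] F [0.4, -0.3, -0.3] op 0.0621
row [-0.0, -0.0, 0.0] [11.1, 0.68, -0.35] dist rows 2.2 0.0
[(348.4, 366.6, 28.1, [0.4796, 0.2732]), (330.6, 224.3, 31.8, [0.5067, 0.3724])]
[332.68508335 224.06789788]
```

View pics/w16.png

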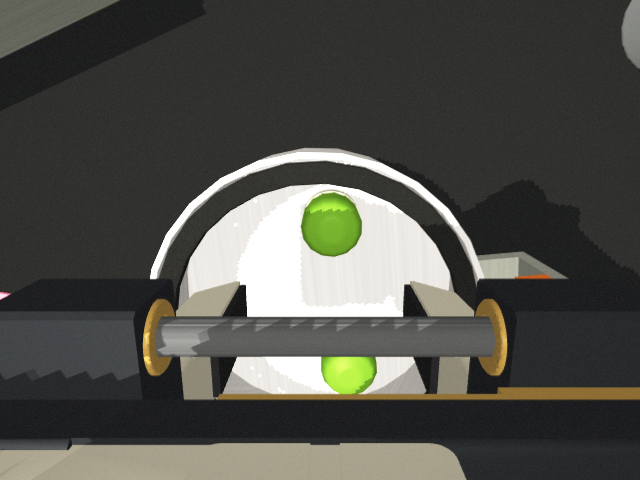

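jog_arm:
  plan: [0,0,0,3,0.65,-0.35,0.35,0,0,0,6,0.65,-0.35,0.35,0,0,0,9,0.65,-0.35,0.35,0,0,0,11,0.65,-0.35,0.35,0,0,0,11.1,0.65,-0.35,0.35,0,0,0,11.1,0.65,-0.35,-1,0,0,0,11.1,0.65,-0.35,-1,0,0,0,11.1,0.65,-0.35,-1,0,0,0,11.1,0.65,-0.35,-1,0,0,0,11.1,0.65,-0.35,-1]

```text
time: 21.9
tool_pos: [0.4998, 0.3723, 0.0305]
tool_rot: [0.806, 1.568, 0.412]
contact_force: [0.7, -1.0, 6.3]
opening: 0.0377
```

```bash
python3 - <<'E'
from gr import *
st()
E
```

```text
t 21.9 p [0.4998, 0.3723, 0.0305] yaw -22.56 tilt [0.003, 0.001, -1.0] q [0.518, 0.718, 1.463, -0.0, 0.958, 0.912] F [0.7, -1.0, 6.3] op 0.0377
```

Gripped. I lift and carry it to the tray.

jog_arm:
  plan: [0,0,0,-1,0,0,-1,0,0,0,-2,0,0,-1,0,0,0,-5,0,0,-1,0,0,0,-9,0,0,-1,0,0,0,-13,0,0,-1,0,0,0,-15,0,0,-1,0,0,0,-15,0,0,-1]

```text
time: 22.6
tool_pos: [0.5002, 0.373, 0.1835]
tool_rot: [0.918, 1.563, 0.525]
contact_force: [0.5, 0.2, -1.1]
opening: 0.0374
```

```bash
python3 - <<'E'
from gr import *
st(); shot('wrist','w17.png'); go(.48,-.33,.21,17.4)
E
```

```text
t 22.6 p [0.5002, 0.373, 0.1835] yaw -22.55 tilt [0.007, 0.004, -1.0] q [0.518, 0.553, 1.305, 0.0, 1.276, 0.911] F [0.5, 0.2, -1.1] op 0.0374
row [-40.0, 0.2, -0.1] [-3.05, -65.59, 25.17] dist rows 14.1 4.7
```

View pics/w17.png

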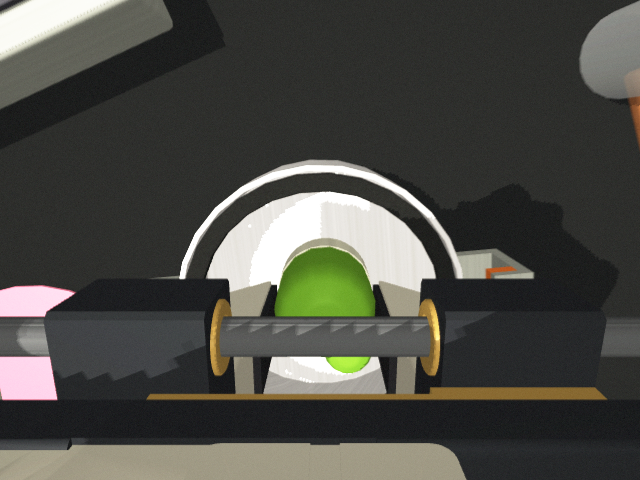

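jog_arm:
  plan: [-5,0,0,-3,-4.7,1.8,-1,-10,0,0,-6,-9.4,3.6,-1,-15,0,0,-6,-14.1,5.4,-1,-20,0,0,-6,-18.8,7.2,-1,-25,0,0,-6,-23.5,9,-1,-30,0,0,-6,-28.2,10.8,-1,-35,0,0,-6,-32.9,12.6,-1,-40,0,0,-6,-37.6,14.4,-1,-40,0,0,-6,-42.3,16.2,-1,-40,0,0,-6,-47,18,-1]

```text
time: 23.65
tool_pos: [0.4839, -0.1148, 0.2372]
tool_rot: [2.414, 1.568, 2.718]
contact_force: [1.0, 0.0, -0.3]
opening: 0.0373
```

```bash
python3 - <<'E'
from gr import *
st(); go(.49,-.34,.24,17.4)
E
```

```text
t 23.65 p [0.4839, -0.1148, 0.2372] yaw 17.45 tilt [-0.003, 0.001, -1.0] q [-0.387, 0.285, 1.577, 0.0, 1.283, -0.692] F [1.0, 0.0, -0.3] op 0.0373
row [0.0, -0.1, -0.1] [-0.31, -21.66, -6.17] dist rows 4.5 0.0
```

jog_arm:
  plan: [0,0,0,0,-4.5,-1.3,-1,0,0,0,0,-9,-2.6,-1,0,0,0,0,-13.5,-3.9,-1,0,0,0,0,-18,-5.2,-1,0,0,0,0,-20.5,-6,-1,0,0,0,0,-20.5,-6,-1,0,0,0,0,-20.5,-6,-1]

```text
time: 24.35
tool_pos: [0.4886, -0.3264, 0.2369]
tool_rot: [2.026, 1.567, 2.329]
contact_force: [0.4, 0.4, -0.9]
opening: 0.0375
```

```bash
cat >> tray.py <<'E'
def auto(f):
    d=shot('wrist',f); im=d['image']
    hsv=cv2.cvtColor(im,cv2.COLOR_RGB2HSV); m=cv2.inRange(hsv,(8,50,60),(28,255,255)); m[282:]=0; m[:,:120]=0; m[:,500:]=0
    m=cv2.morphologyEx(m,cv2.MORPH_OPEN,np.ones((3,3)))
    c=max(cv2.findContours(m,0,1)[0],key=cv2.contourArea); q=cv2.approxPolyDP(cv2.convexHull(c),8,True).reshape(-1,2).tolist(); print(q)
    if len(q)==4:
        cs=sorted(q,key=lambda p:p[1]); cs=sorted(cs[:2])+sorted(cs[2:],reverse=True)
        r=tray(d,cs); print(r); print(wells(r[0],r[1]))
E
python3 - <<'E'
from tray import *
st(); auto('w18.png')
E
```

```text
t 24.35 p [0.4886, -0.3264, 0.2369] yaw 17.37 tilt [-0.003, 0.003, -1.0] q [-0.72, 0.453, 1.323, 0.0, 1.369, -1.023] F [0.4, 0.4, -0.9] op 0.0375
[[180, 130], [438, 131], [428, 278], [191, 279]]
(array([ 0.4732575 , -0.32578395]), np.float64(17.5430403568033), array([0.2187, 0.131 , 0.2187, 0.133 ]))
{(-1, -1): [0.4163, -0.381], (-1, 1): [0.3949, -0.3133], (0, -1): [0.484, -0.3596], (0, 1): [0.4626, -0.2919], (1, -1): [0.5517, -0.3382], (1, 1): [0.5303, -0.2705]}
```

View pics/w18.png

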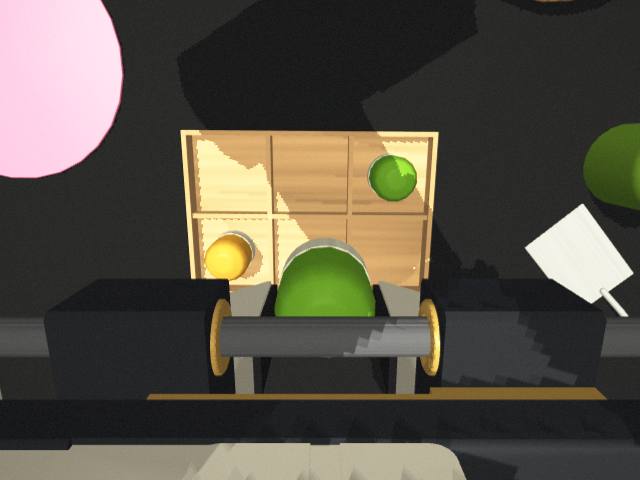

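```bash
python3 -c "
from h import *
go(.4657,-.302,.075,17.4)"
```

```text
row [0.0, -0.1, -0.2] [16.26, 2.91, -1.48] dist rows 3.3 0.0
```

jog_arm:
  plan: [0,0,0,4,2,-1,-1,0,0,0,8,2.8,-1.4,-1,0,0,0,12,2.8,-1.4,-1,0,0,0,16,2.8,-1.4,-1,0,0,0,16.2,2.8,-1.4,-1,0,0,0,16.2,2.8,-1.4,-1]

```text
time: 25.0
tool_pos: [0.4678, -0.3032, 0.0772]
tool_rot: [2.08, 1.569, 2.385]
contact_force: [1.1, -0.7, -0.3]
opening: 0.0376
```

```bash
python3 -c "
from h import *
st();go(.4657,-.302,.0295,17.4);shot('wrist','w19.png')"
```

```text
t 25.0 p [0.4678, -0.3032, 0.0772] yaw 17.52 tilt [-0.001, 0.001, -1.0] q [-0.713, 0.56, 1.624, 0.0, 0.959, -1.018] F [1.1, -0.7, -0.3] op 0.0376
row [0.1, -0.0, -0.1] [4.77, 0.17, -0.16] dist rows 1.0 0.0
```

View pics/w19.png

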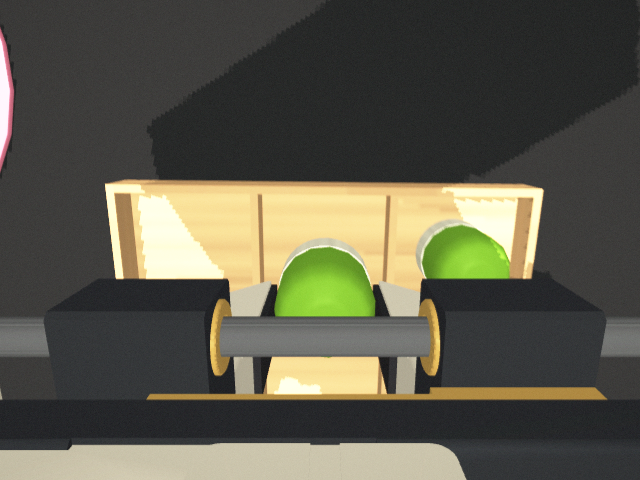

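jog_arm:
  plan: [0,0,0,2.5,0.1,-0.1,-1,0,0,0,4.3,0.15,-0.1,-1,0,0,0,4.75,0.15,-0.1,-1,0,0,0,4.75,0.15,-0.1,-1,0,0,0,4.75,0.15,-0.1,0.03,0,0,0,4.75,0.15,-0.1,0.03,0,0,0,4.75,0.15,-0.1,0.03,0,0,0,1,0.15,-0.1,0.03,0,0,0,-4,0.15,-0.1,0.09,0,0,0,-9,0.15,-0.1,0.3]

```text
time: 26.05
tool_pos: [0.4658, -0.3029, 0.1686]
tool_rot: [2.189, 1.57, 2.494]
contact_force: [0.8, -0.7, -0.5]
opening: 0.0543
```

```bash
python3 -c "
from h import *
st();shot('wrist','w20.png'); go(.4712,.2835,.2,-12.6)"
```

```text
t 26.05 p [0.4658, -0.3029, 0.1686] yaw 17.43 tilt [-0.001, 0.001, -1.0] q [-0.714, 0.45, 1.526, -0.0, 1.167, -1.019] F [0.8, -0.7, -0.5] op 0.0543
row [30.0, 0.6, 0.6] [-2.76, 56.11, 17.87] dist rows 11.8 3.5
```

View pics/w20.png

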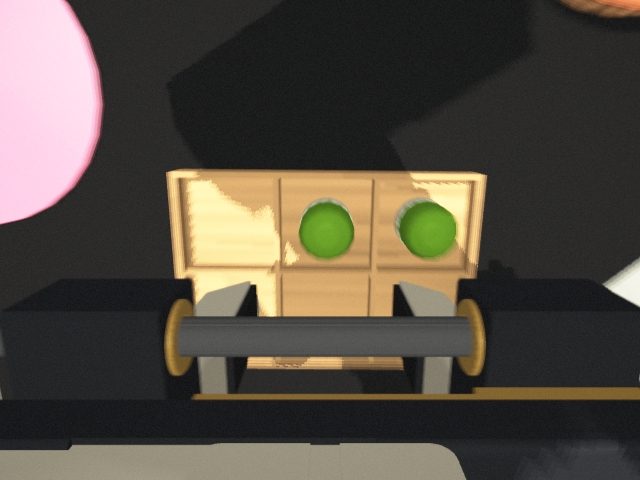

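jog_arm:
  plan: [5,0,0,-4,4.7,1.5,0.48,10,0,0,-4,9.4,3,0.48,15,0,0,-4,14.1,4.5,0.48,20,0,0,-4,18.8,6,0.48,25,0,0,-4,23.5,7.5,0.48,30,0,0,-4,28.2,9,0.48,30,0,0,-4,32.9,10.5,0.48,30,0,0,-4,37.6,12,0.48,30,0,0,-4,42.3,13.5,0.48,30,0,0,-4,47,15,0.48]

```text
time: 27.1
tool_pos: [0.4682, 0.1872, 0.2073]
tool_rot: [0.289, 1.57, 0.07]
contact_force: [0.9, -1.3, 0.6]
opening: 0.0678
```

```bash
python3 -c "
from h import *
st(); go(.4712,.2835,.14,-12.6)"
```

```text
t 27.1 p [0.4682, 0.1872, 0.2073] yaw -12.56 tilt [0.001, 0.0, -1.0] q [0.228, 0.321, 1.612, -0.0, 1.208, 0.448] F [0.9, -1.3, 0.6] op 0.0678
row [0.0, 0.1, -0.0] [6.73, 9.46, -1.81] dist rows 2.4 0.0
```

jog_arm:
  plan: [0,0,0,1,4,-1,0.48,0,0,0,3,7.5,-1.6,0.48,0,0,0,5,9,-1.7,0.48,0,0,0,6.7,9,-1.7,0.48,0,0,0,6.7,9,-1.7,0.48,0,0,0,6.7,9,-1.7,0.48]

```text
time: 27.7
tool_pos: [0.4716, 0.2766, 0.1403]
tool_rot: [-0.542, 1.571, -0.762]
contact_force: [0.9, -0.0, -1.0]
opening: 0.068
```

```bash
python3 - <<'E'
from gr import *
st();go(.4712,.2835,.029,-12.6)
d=shot('wrist','w21.png'); print(greens(d,z=.03,amin=150)); print(proj(d,[.4815,.276,.03]))
E
```

```text
t 27.7 p [0.4716, 0.2766, 0.1403] yaw -12.57 tilt [0.0, -0.0, -1.0] q [0.39, 0.464, 1.589, -0.0, 1.089, 0.61] F [0.9, -0.0, -1.0] op 0.068
row [0.0, 0.0, 0.0] [11.13, 0.67, -0.19] dist rows 2.2 0.0
[(339.5, 235.2, 31.9, [0.4812, 0.278])]
[340.63086551 238.10350312]
```

View pics/w21.png

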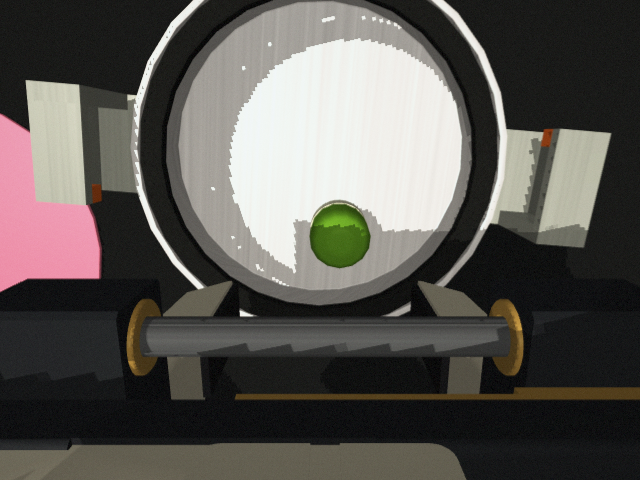

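jog_arm:
  plan: [0,0,0,3,0.6,-0.2,0.48,0,0,0,6,0.6,-0.2,0.48,0,0,0,9,0.6,-0.2,0.48,0,0,0,11,0.6,-0.2,0.48,0,0,0,11.1,0.6,-0.2,0.48,0,0,0,11.1,0.6,-0.2,-1,0,0,0,11.1,0.6,-0.2,-1,0,0,0,11.1,0.6,-0.2,-1,0,0,0,11.1,0.6,-0.2,-1,0,0,0,11.1,0.6,-0.2,-1]

```text
time: 28.75
tool_pos: [0.4715, 0.2832, 0.0299]
tool_rot: [0.535, 1.569, 0.316]
contact_force: [0.6, -0.7, 5.1]
opening: 0.0373
```

```bash
python3 - <<'E'
from gr import *
st()
E
```

```text
t 28.75 p [0.4715, 0.2832, 0.0299] yaw -12.56 tilt [0.002, 0.001, -1.0] q [0.402, 0.616, 1.686, -0.0, 0.838, 0.621] F [0.6, -0.7, 5.1] op 0.0373
```

jog_arm:
  plan: [0,0,0,-1,0,0,-1,0,0,0,-2,0,0,-1,0,0,0,-5,0,0,-1,0,0,0,-9,0,0,-1,0,0,0,-13,0,0,-1,0,0,0,-17,0,0,-1,0,0,0,-19,0,0,-1,0,0,0,-19,0,0,-1]

```text
time: 29.55
tool_pos: [0.4721, 0.2837, 0.2231]
tool_rot: [0.619, 1.563, 0.4]
contact_force: [-0.7, -0.0, -1.0]
opening: 0.0373
```

```bash
python3 - <<'E'
from gr import *
st(); shot('wrist','w22.png'); go(.49,-.34,.24,17.4)
E
```

```text
t 29.55 p [0.4721, 0.2837, 0.2231] yaw -12.56 tilt [0.007, 0.003, -1.0] q [0.402, 0.388, 1.465, -0.0, 1.281, 0.621] F [-0.7, -0.0, -1.0] op 0.0373
row [-30.0, 0.2, -0.1] [-2.01, -60.42, 15.39] dist rows 12.5 3.5
```

View pics/w22.png

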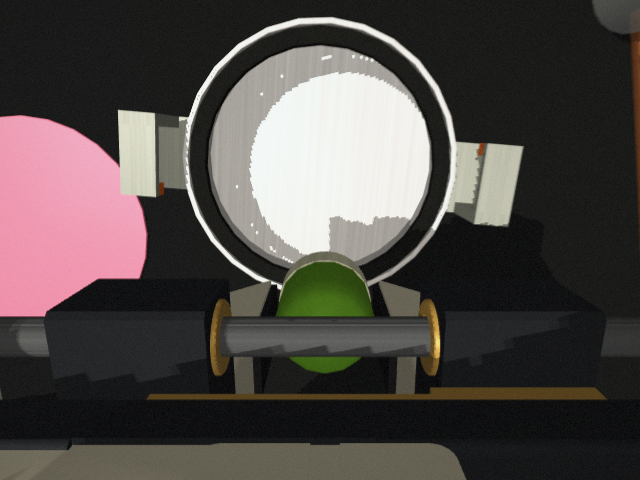

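The tin is empty and the last sweet is held.

jog_arm:
  plan: [-5,0,0,-2,-4.7,1.2,-1,-10,0,0,-2,-9.4,2.4,-1,-15,0,0,-2,-14.1,3.6,-1,-20,0,0,-2,-18.8,4.8,-1,-25,0,0,-2,-23.5,6,-1,-30,0,0,-2,-28.2,7.2,-1,-30,0,0,-2,-32.9,8.4,-1,-30,0,0,-2,-37.6,9.6,-1,-30,0,0,-2,-42.3,10.8,-1,-30,0,0,-2,-47,12,-1]

```text
time: 30.6
tool_pos: [0.4846, -0.2034, 0.2373]
tool_rot: [2.271, 1.568, 2.575]
contact_force: [0.4, 0.1, -0.6]
opening: 0.0371
```

```bash
python3 - <<'E'
from gr import *
st(); go(.49,-.36,.24,17.4)
E
```

```text
t 30.6 p [0.4846, -0.2034, 0.2373] yaw 17.43 tilt [-0.003, 0.002, -1.0] q [-0.543, 0.337, 1.502, 0.0, 1.306, -0.848] F [0.4, 0.1, -0.6] op 0.0371
row [0.0, -0.1, -0.1] [-0.3, -15.1, -4.17] dist rows 3.1 0.0
```

jog_arm:
  plan: [0,0,0,0,-4.5,-1.3,-1,0,0,0,0,-9,-2.6,-1,0,0,0,0,-12.5,-3.5,-1,0,0,0,0,-14.5,-4,-1,0,0,0,0,-14.5,-4,-1,0,0,0,0,-14.5,-4,-1]

```text
time: 31.2
tool_pos: [0.4903, -0.3515, 0.2372]
tool_rot: [1.994, 1.567, 2.297]
contact_force: [-0.3, 1.3, 0.5]
opening: 0.0377
```

```bash
python3 - <<'E'
from tray import *
st(); auto('w23.png'); go(.5535,-.346,.075,17.4)
E
```

```text
t 31.2 p [0.4903, -0.3515, 0.2372] yaw 17.39 tilt [-0.002, 0.003, -1.0] q [-0.749, 0.483, 1.274, 0.0, 1.388, -1.053] F [-0.3, 1.3, 0.5] op 0.0377
[[185, 99], [447, 101], [434, 271], [197, 270]]
(array([ 0.47580815, -0.33383066]), np.float64(17.204809885232184), array([0.2185, 0.1485, 0.2178, 0.1494]))
{(-1, -1): [0.4185, -0.3887], (-1, 1): [0.3975, -0.3209], (0, -1): [0.4863, -0.3677], (0, 1): [0.4653, -0.2999], (1, -1): [0.5541, -0.3467], (1, 1): [0.5331, -0.2789]}
row [0.1, -0.1, -0.1] [16.26, -1.45, 6.17] dist rows 3.5 0.0
```

View pics/w23.png

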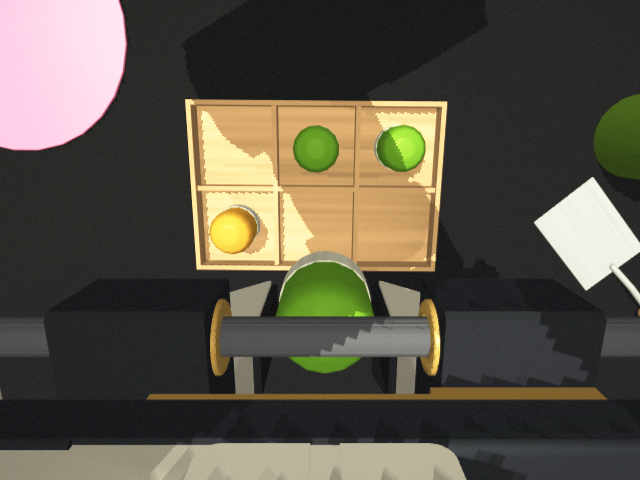

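jog_arm:
  plan: [0,0,0,4,-0.7,3,-1,0,0,0,8,-1.3,6,-1,0,0,0,12,-1.3,6.2,-1,0,0,0,16,-1.3,6.2,-1,0,0,0,16.2,-1.3,6.2,-1,0,0,0,16.2,-1.3,6.2,-1,0,0,0,16.2,-1.3,6.2,-1]

```text
time: 31.95
tool_pos: [0.5553, -0.3465, 0.0799]
tool_rot: [-0.987, 1.566, -0.682]
contact_force: [-0.3, 0.0, 1.1]
opening: 0.0372
```

```bash
python3 -c "
from h import *
st();go(.5538,-.3455,.029,17.4);shot('wrist','w24.png')"
```

```text
t 31.95 p [0.5553, -0.3465, 0.0799] yaw 17.46 tilt [0.003, -0.003, -1.0] q [-0.675, 0.707, 1.322, -0.0, 1.108, -0.98] F [-0.3, 0.0, 1.1] op 0.0372
row [0.1, 0.1, 0.2] [5.09, 0.16, -0.12] dist rows 1.0 0.0
```

View pics/w24.png

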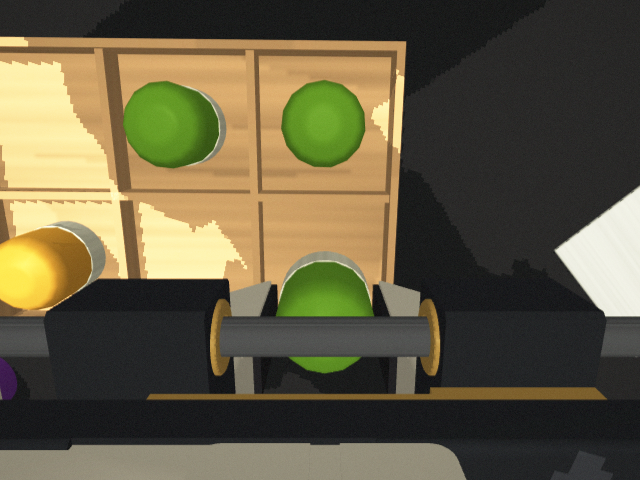

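jog_arm:
  plan: [0,0,0,2.5,0.1,-0.1,-1,0,0,0,4.2,0.1,-0.1,-1,0,0,0,4.7,0.1,-0.1,-1,0,0,0,4.7,0.1,-0.1,-1,0,0,0,4.7,0.1,-0.1,-1]

```text
time: 32.5
tool_pos: [0.5536, -0.3461, 0.0318]
tool_rot: [-0.99, 1.568, -0.686]
contact_force: [0.5, -0.3, -0.2]
opening: 0.0372
```

jog_arm:
  plan: [0,0,0,0.2,0,0,-1,0,0,0,0.2,0,0,0.03,0,0,0,0.2,0,0,0.03,0,0,0,0.2,0,0,0.03,0,0,0,0,0,0,0.03,0,0,0,-3,0,0,0.05,0,0,0,-8,0,0,0.09,0,0,0,-13,0,0,0.2,0,0,0,-16,0,0,0.3]

```text
time: 33.4
tool_pos: [0.5537, -0.3461, 0.1947]
tool_rot: [-0.986, 1.565, -0.681]
contact_force: [0.8, -0.5, 0.1]
opening: 0.058
```

```bash
python3 -c "
from h import *
st();shot('wrist','w25.png');shot('top','t25.png'); go(.54,-.02,.22,90)"
```

```text
t 33.4 p [0.5537, -0.3461, 0.1947] yaw 17.44 tilt [0.005, -0.004, -1.0] q [-0.676, 0.601, 1.188, -0.0, 1.347, -0.98] F [0.8, -0.5, 0.1] op 0.058
row [-72.6, -0.0, 0.7] [-2.61, 31.6, 8.4] dist rows 6.6 8.4
```

View pics/w25.png

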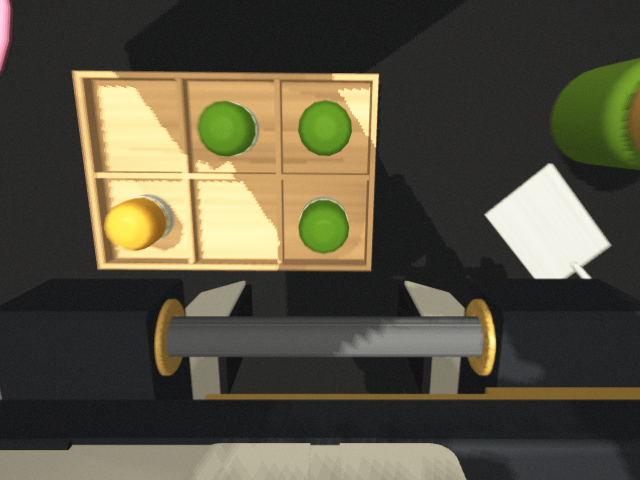

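jog_arm:
  plan: [-8,0,0,-1,3.6,0.9,0.3,-16,0,0,-2,7.2,1.9,0.3,-24,0,0,-2.6,10.8,2.9,0.3,-32,0,0,-2.6,14.4,3.8,0.3,-40,0,0,-2.6,18,4.8,0.3,-48,0,0,-2.6,21.6,5.7,0.3,-56,0,0,-2.6,25.2,6.7,0.3,-64,0,0,-2.6,28.8,7.6,0.3,-72.6,0,0,-2.6,31.6,8.4,0.3,-72.6,0,0,-2.6,31.6,8.4,0.3]

```text
time: 34.5
tool_pos: [0.5374, -0.0153, 0.2151]
tool_rot: [0.934, 1.569, 2.513]
contact_force: [-0.3, -0.6, -0.4]
opening: 0.0601
```

```bash
python3 -c "
from h import *
from lidz import lid
st(); d=shot('wrist','w26.png'); go(.5845,-.0103,.10,90); go(.5845,-.0103,.033,90)
print(proj(d,[.586,-.01,.069]))"
```

```text
t 34.5 p [0.5374, -0.0153, 0.2151] yaw 90.45 tilt [-0.002, 0.001, -1.0] q [-0.172, 0.375, 1.507, 0.001, 1.261, -1.751] F [-0.3, -0.6, -0.4] op 0.0601
row [0.2, 0.0, -0.1] [11.51, -4.7, 0.67] dist rows 2.5 0.0
row [0.2, 0.0, -0.1] [18.21, -4.71, 0.67] dist rows 3.8 0.0
[329.75844708 292.02913287]
```

View pics/w26.png

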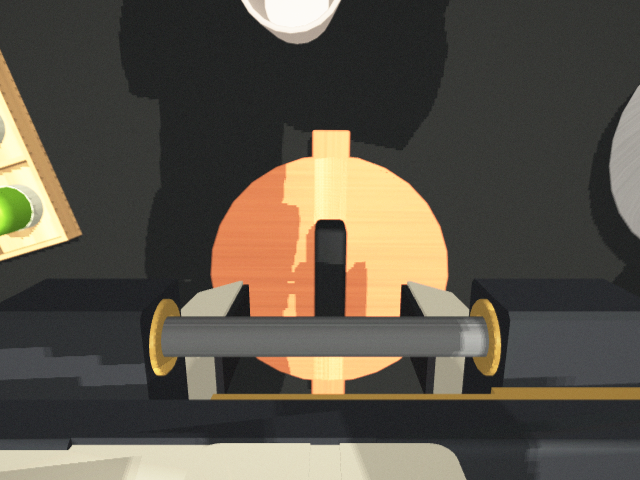

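jog_arm:
  plan: [0.2,0,0,3,-2.5,0.4,0.3,0.2,0,0,6,-4.7,0.5,0.3,0.2,0,0,10,-4.7,0.5,0.3,0.2,0,0,13,-4.7,0.5,0.3,0.2,0,0,13,-4.7,0.5,0.3,0.2,0,0,13,-4.7,0.5,0.3]

```text
time: 35.15
tool_pos: [0.5853, -0.0147, 0.086]
tool_rot: [1.773, 1.57, -2.944]
contact_force: [0.5, -0.7, 0.4]
opening: 0.0595
```

```bash
python3 -c "
from h import *
st(); go(.5845,-.0103,.033,90);shot('wrist','w27.png')"
```

```text
t 35.15 p [0.5853, -0.0147, 0.086] yaw 89.72 tilt [-0.001, -0.0, -1.0] q [-0.156, 0.591, 1.533, -0.0, 1.018, -1.721] F [0.5, -0.7, 0.4] op 0.0595
row [-0.3, -0.0, -0.0] [5.3, 0.08, 0.44] dist rows 1.1 0.0
```

View pics/w27.png

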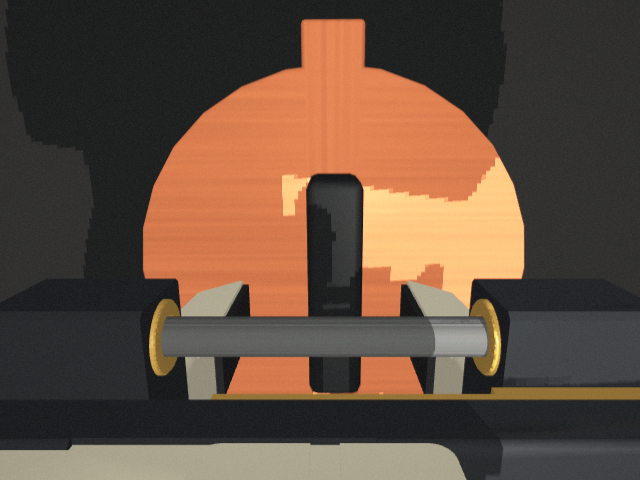

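jog_arm:
  plan: [-0.3,0,0,2.5,0.1,0.4,0.3,-0.3,0,0,4.5,0.1,0.4,0.3,-0.3,0,0,5.1,0.1,0.4,0.3,-0.3,0,0,5.1,0.1,0.4,0.3,-0.3,0,0,5.1,0.1,0.4,-1,-0.3,0,0,5.1,0.1,0.4,-1,-0.3,0,0,5.1,0.1,0.4,-1,-0.3,0,0,5.1,0.1,0.4,-1,-0.3,0,0,5.1,0.1,0.4,-1,-0.3,0,0,5.1,0.1,0.4,-1]
  newtons: 55

```text
time: 36.2
tool_pos: [0.5844, -0.0098, 0.0352]
tool_rot: [-2.072, 1.57, -0.499]
contact_force: [0.0, -0.0, 1.8]
opening: 0.0235
```

```bash
python3 -c "
from h import *
st()"
```

```text
t 36.2 p [0.5844, -0.0098, 0.0352] yaw 90.13 tilt [0.001, -0.0, -1.0] q [-0.148, 0.657, 1.578, -0.0, 0.906, -1.721] F [0.0, -0.0, 1.8] op 0.0235
```

jog_arm:
  plan: [0,0,0,-1,0,0,-1,0,0,0,-2,0,0,-1,0,0,0,-5,0,0,-1,0,0,0,-9,0,0,-1,0,0,0,-13,0,0,-1,0,0,0,-17,0,0,-1,0,0,0,-19,0,0,-1,0,0,0,-19,0,0,-1]

```text
time: 37.0
tool_pos: [0.5857, -0.0098, 0.229]
tool_rot: [-1.722, 1.563, -0.149]
contact_force: [0.6, 0.2, -4.3]
opening: 0.0237
```

```bash
python3 -c "
from h import *
st(); shot('wrist','w28.png'); go(.4777,.3283,.22,115.6)"
```

```text
t 37.0 p [0.5857, -0.0098, 0.229] yaw 90.14 tilt [0.007, -0.001, -1.0] q [-0.148, 0.448, 1.353, -0.0, 1.333, -1.721] F [0.6, 0.2, -4.3] op 0.0237
row [-25.5, -0.1, 0.2] [0.58, 10.6, 33.82] dist rows 7.1 3.0
```

jog_arm:
  plan: [-3,0,0,0,1.3,4.2,-1,-6,0,0,0,2.6,8.4,-1,-9,0,0,0,3.9,12.6,-1,-13,0,0,0,5.2,16.8,-1,-17,0,0,0,6.5,21,-1,-21,0,0,0,7.8,25.2,-1,-25.5,0,0,0,9.1,29.4,-1,-25.5,0,0,0,10.6,33.8,-1,-25.5,0,0,0,10.6,33.8,-1,-25.5,0,0,0,10.6,33.8,-1]

```text
time: 38.05
tool_pos: [0.476, 0.3284, 0.2227]
tool_rot: [1.722, 1.567, -2.541]
contact_force: [0.4, -0.1, -4.1]
opening: 0.0237
```

```bash
python3 -c "
from h import *
from lidz import lid
st(); d=shot('wrist','w29.png'); print(lid(d,270,60)); go(.4777,.3283,.14,115.6)"
```

```text
t 38.05 p [0.476, 0.3284, 0.2227] yaw 115.79 tilt [-0.003, -0.002, -1.0] q [0.472, 0.446, 1.375, -0.001, 1.325, -1.549] F [0.4, -0.1, -4.1] op 0.0237
(array([0.48429448, 0.31582026, 0.24762934]), np.float64(0.008366008960333071), 420)
row [0.1, -0.0, -0.2] [8.3, -0.16, 0.04] dist rows 1.7 0.0
```

View pics/w29.png

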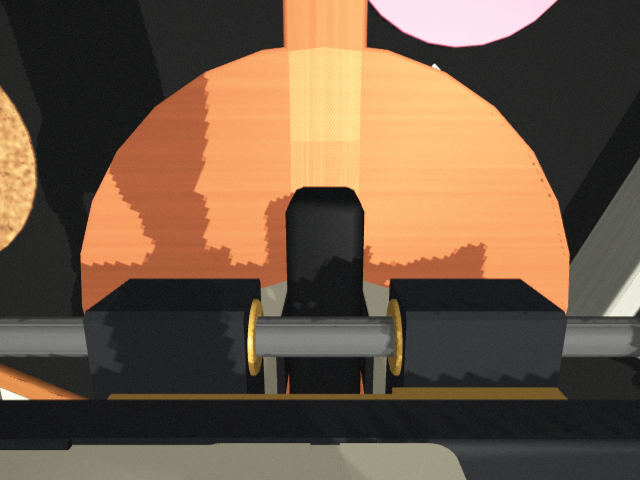

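jog_arm:
  plan: [0,0,0,3,-0.1,0.03,-1,0,0,0,6,-0.1,0.03,-1,0,0,0,9,-0.1,0.03,-1,0,0,0,10.8,-0.1,0.03,-1,0,0,0,10.8,-0.1,0.03,-1,0,0,0,10.8,-0.1,0.03,-1]

```text
time: 38.7
tool_pos: [0.4788, 0.3276, 0.1169]
tool_rot: [1.969, 1.57, -2.298]
contact_force: [-0.3, 0.4, -3.3]
opening: 0.0236
```

```bash
python3 -c "
from h import *
from lidz import lid
st(); d=shot('wrist','w30.png'); print(lid(d,270,60)); go(.4777,.3283,.103,115.6)"
```

```text
t 38.7 p [0.4788, 0.3276, 0.1169] yaw 115.54 tilt [-0.0, -0.001, -1.0] q [0.468, 0.546, 1.517, -0.0, 1.079, -1.548] F [-0.3, 0.4, -3.3] op 0.0236
(array([0.4807438 , 0.32959276, 0.10937652]), np.float64(0.0010862446613740815), 420)
row [-0.0, -0.0, 0.1] [1.48, 0.13, 0.08] dist rows 0.3 0.0
```

View pics/w30.png

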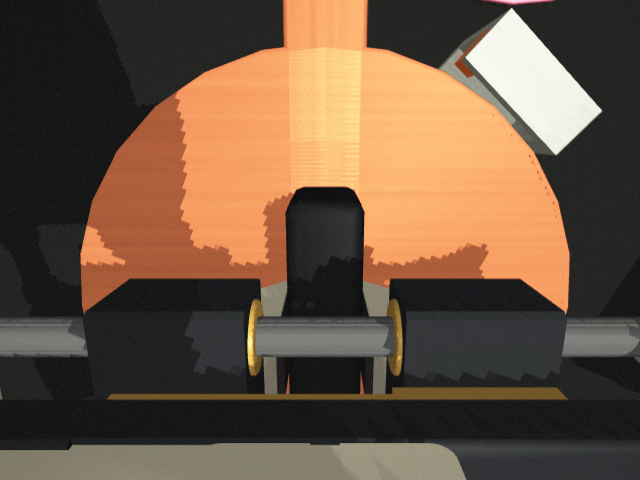

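jog_arm:
  plan: [0,0,0,0.4,0.12,0.06,-1,0,0,0,0.8,0.12,0.06,-1,0,0,0,1.2,0.12,0.06,-1,0,0,0,1.5,0.12,0.06,-1,0,0,0,1.5,0.12,0.06,-1,0,0,0,1.5,0.12,0.06,-1]

```text
time: 39.35
tool_pos: [0.4768, 0.3288, 0.1025]
tool_rot: [-2.454, 1.571, -0.436]
contact_force: [-3.2, -1.0, 2.9]
opening: 0.0239
```

```bash
python3 -c "
from h import *
st(); go(.4777,.3283,.09,115.6); print(observe()['torque'])"
```

```text
t 39.35 p [0.4768, 0.3288, 0.1025] yaw 115.65 tilt [0.0, -0.0, -1.0] q [0.472, 0.561, 1.537, -0.0, 1.044, -1.547] F [-3.2, -1.0, 2.9] op 0.0239
row [0.0, -0.0, 0.0] [1.25, -0.06, -0.08] dist rows 0.3 0.0
[-0.11054222  0.33141532  0.06502438]
```

jog_arm:
  plan: [0,0,0,0.5,0,-0.03,-1,0,0,0,1.0,0,-0.03,-1,0,0,0,1.35,0,-0.03,-1,0,0,0,1.35,0,-0.03,-1,0,0,0,1.35,0,-0.03,-1]

```text
time: 39.85
tool_pos: [0.478, 0.3281, 0.0909]
tool_rot: [-1.953, 1.568, 0.064]
contact_force: [-2.4, -6.4, 15.9]
opening: 0.0236
```

```bash
python3 -c "
from h import *
from lidz import lid
st(); print(observe()['torque']); d=shot('wrist','w31.png'); print(lid(d,240,110))
d=shot('side','s31.png'); im=d['image'][100:230,220:380]; cv2.imwrite('pics/s31z.png',cv2.resize(im,None,fx=4.5,fy=4.5,interpolation=2)[:,:,::-1])"
```

```text
t 39.85 p [0.478, 0.3281, 0.0909] yaw 115.61 tilt [0.003, 0.0, -1.0] q [0.47, 0.575, 1.549, -0.001, 1.015, -1.547] F [-2.4, -6.4, 15.9] op 0.0236
[-0.95417235  0.80784278 -0.15552593]
(array([0.47997616, 0.33007489, 0.08335029]), np.float64(0.00020116286992726825), 260)
```

View pics/s31z.png

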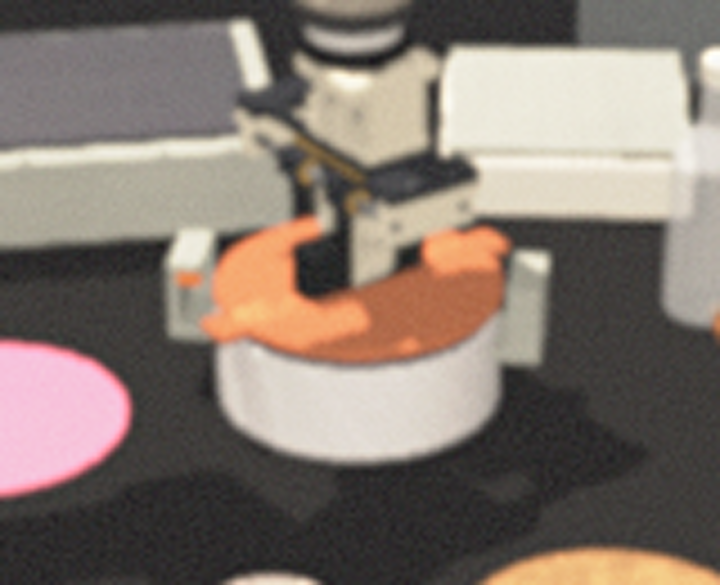

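View pics/w31.png

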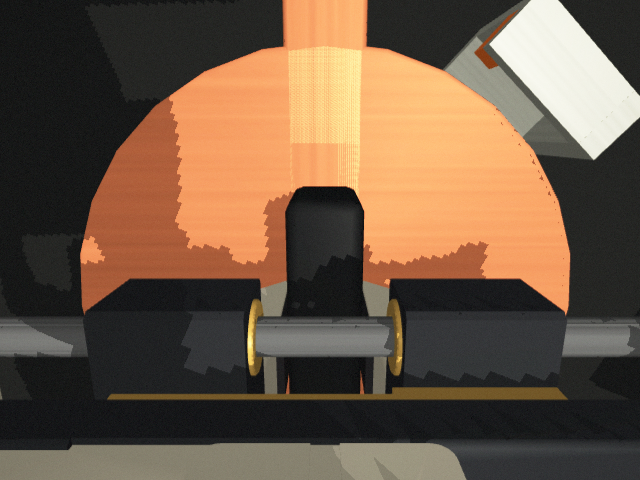

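jog_arm:
  plan: [4,0,0,0.03,0,0.02,-1,8,0,0,0.03,-0.02,0.03,-1,12,0,0,0.03,-0.03,0.04,-1,16,0,0,0.03,-0.04,0.06,-1,20,0,0,0.03,-0.05,0.07,-1,24,0,0,0.03,-0.06,0.08,-1,28,0,0,0.03,-0.07,0.1,-1,32,0,0,0.03,-0.08,0.11,-1,36,0,0,0.03,-0.09,0.12,-1,36,0,0,0.03,-0.09,0.12,-1]

```text
time: 40.95
tool_pos: [0.4783, 0.3291, 0.0895]
tool_rot: [-1.794, 1.568, -0.406]
contact_force: [0.3, -5.5, 8.0]
opening: 0.0237
```

```bash
python3 -c "
from h import *
from lidz import lid
st(); print(observe()['torque']); d=shot('wrist','w32.png'); print(lid(d,240,110))"
```

```text
t 40.95 p [0.4783, 0.3291, 0.0895] yaw 79.52 tilt [0.002, -0.001, -1.0] q [0.472, 0.578, 1.546, -0.002, 1.016, -0.915] F [0.3, -5.5, 8.0] op 0.0237
[-1.02257005  0.40617953 -0.37123226]
(array([0.48041815, 0.32931569, 0.08181163]), np.float64(0.0002106427649135776), 260)
```

View pics/w32.png

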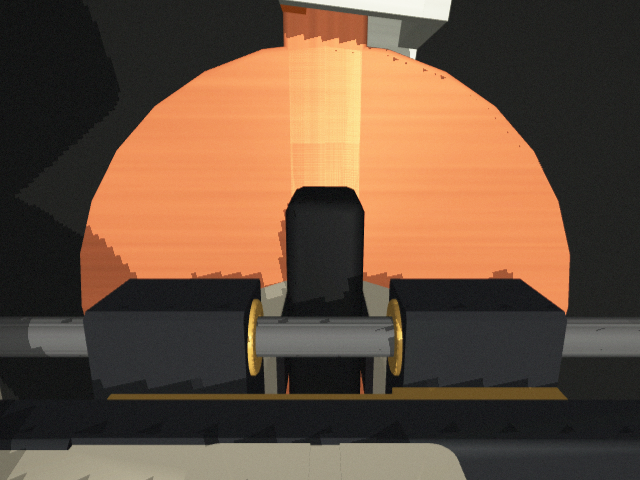

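Now 7° more to the locked angle, in small steps.

jog_arm:
  plan: [2,0,0,0,0,0,-1,4,0,0,0,0,0,-1,6,0,0,0,0,0,-1,7,0,0,0,0,0,-1,7,0,0,0,0,0,-1]

```text
time: 41.5
tool_pos: [0.4784, 0.3293, 0.0896]
tool_rot: [-1.529, 1.568, -0.261]
contact_force: [1.2, -6.1, 8.2]
opening: 0.0238
```

```bash
python3 -c "
from h import *
st(); print(observe()['torque']); d=shot('wrist','w33.png')"
```

```text
t 41.5 p [0.4784, 0.3293, 0.0896] yaw 72.63 tilt [0.003, -0.001, -1.0] q [0.472, 0.578, 1.546, -0.002, 1.015, -0.795] F [1.2, -6.1, 8.2] op 0.0238
[-0.93940746  0.38413053  0.06639705]
```

View pics/w33.png

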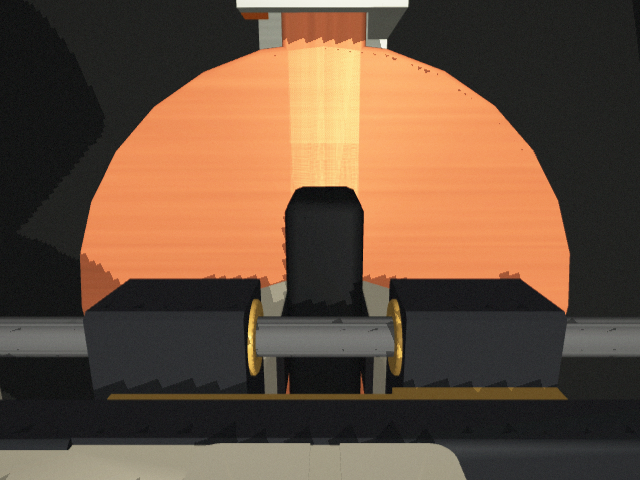

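jog_arm:
  plan: [1,0,0,0,0,0,-1,1,0,0,0,0,0,-1]

```text
time: 41.75
tool_pos: [0.4784, 0.3293, 0.0896]
tool_rot: [-1.501, 1.568, -0.251]
contact_force: [0.4, -4.7, 8.3]
opening: 0.0237
```

```bash
python3 -c "
from h import *
st(); print(observe()['torque'])"
```

```text
t 41.75 p [0.4784, 0.3293, 0.0896] yaw 71.63 tilt [0.003, -0.001, -1.0] q [0.472, 0.578, 1.546, -0.002, 1.015, -0.777] F [0.4, -4.7, 8.3] op 0.0237
[-0.90857197  0.42670455  0.14881355]
```

jog_arm:
  plan: [1,0,0,0,0,0,-1,1,0,0,0,0,0,-1]

```text
time: 41.95
tool_pos: [0.4784, 0.3293, 0.0896]
tool_rot: [-1.552, 1.568, -0.318]
contact_force: [1.8, -5.0, 8.8]
opening: 0.0238
```

```bash
python3 -c "
from h import *
st(); print(observe()['torque']); shot('wrist','w34.png')"
```

```text
t 41.95 p [0.4784, 0.3293, 0.0896] yaw 70.69 tilt [0.003, -0.001, -1.0] q [0.472, 0.578, 1.546, -0.002, 1.015, -0.761] F [1.8, -5.0, 8.8] op 0.0238
[-0.85472869  0.41509393  0.62236244]
```

View pics/w34.png

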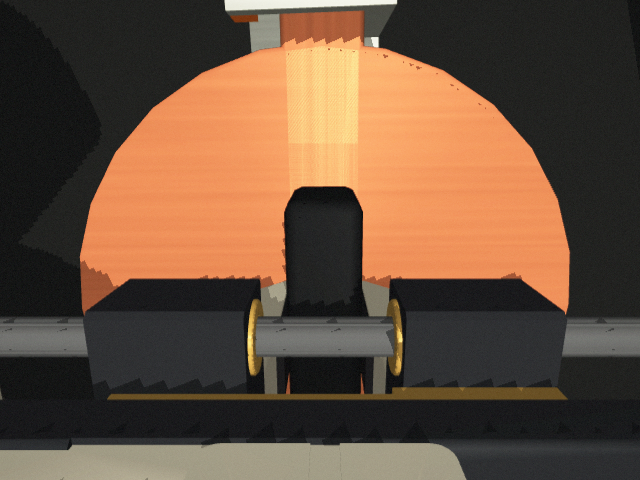

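Torque jumps to 0.62 N·m, so the lugs are at the stops. I ease back 1°, let the lid spring up, and release.

jog_arm:
  plan: [-1,0,0,0,0,0,-1,-1,0,0,-0.3,0,0,-1,-1,0,0,-0.6,0,0,-1,-1,0,0,-0.9,0,0,-1,-1,0,0,-1.1,0,0,-1,-1,0,0,-1.1,0,0,-1]

```text
time: 42.6
tool_pos: [0.4782, 0.3301, 0.1001]
tool_rot: [-0.956, 1.568, 0.294]
contact_force: [2.4, -0.8, 4.9]
opening: 0.0237
```

```bash
python3 -c "
from h import *
st(); print(observe()['torque'])"
```

```text
t 42.6 p [0.4782, 0.3301, 0.1001] yaw 71.63 tilt [0.002, 0.001, -1.0] q [0.473, 0.566, 1.535, -0.001, 1.038, -0.777] F [2.4, -0.8, 4.9] op 0.0237
[-0.33352419  0.04378238  0.00552168]
```

jog_arm:
  plan: [0,0,0,-0.1,0,0,-1,0,0,0,-0.1,0,0,0.3,0,0,0,-0.1,0,0,0.3,0,0,0,-0.1,0,0,0.3,0,0,0,-0.1,0,0,0.3,0,0,0,-2,0,0,0.3,0,0,0,-6,0,0,0.3,0,0,0,-11,0,0,0.3,0,0,0,-16,0,0,0.3,0,0,0,-20,0,0,0.3]

```text
time: 43.6
tool_pos: [0.4773, 0.3301, 0.3021]
tool_rot: [-0.751, 1.568, 0.5]
contact_force: [1.8, 0.7, -0.4]
opening: 0.0593
```

```bash
python3 -c "
from h import *
st(); go(.46,.15,.33,72)"
```

```text
t 43.6 p [0.4773, 0.3301, 0.3021] yaw 71.65 tilt [0.002, 0.001, -1.0] q [0.473, 0.402, 1.226, 0.0, 1.51, -0.777] F [1.8, 0.7, -0.4] op 0.0593
row [-0.4, 0.1, 0.1] [-2.81, -4.04, -17.64] dist rows 3.7 0.0
```

```bash
python3 -c "
from h import *
from lidz import lid
d=shot('wrist','w35.png'); print(lid(d,275,150))
d=shot('side','s35.png'); im=d['image'][100:230,220:380]; cv2.imwrite('pics/s35z.png',cv2.resize(im,None,fx=4.5,fy=4.5,interpolation=2)[:,:,::-1])"
```

```text
(array([0.47999694, 0.3297997 , 0.10070917]), np.float64(0.00029414107524332295), 250)
```

jog_arm:
  plan: [0,0,0,-1,-1,-4.5,0.3,0,0,0,-2,-2,-9,0.3,0,0,0,-2.8,-3,-13.5,0.3,0,0,0,-2.8,-4,-18,0.3,0,0,0,-2.8,-4,-22,0.3,0,0,0,-2.8,-4,-22,0.3]

```text
time: 44.3
tool_pos: [0.4447, 0.1051, 0.3267]
tool_rot: [2.769, 1.569, -2.268]
contact_force: [-0.8, 0.5, -0.7]
opening: 0.0597
```

```bash
python3 m1.py; python3 -c "
from h import *
st(); im=cv2.imread('pics/top1.png'); cv2.imwrite('pics/top_fin.png',im)"
```

```text
lid ((0.41240057349205017, 0.3104837238788605), 0.07136115431785583) ((0.41136497259140015, 0.31876206398010254), (0.058339379727840424, 0.1427600234746933), 8.07628345489502)
t 44.35 p [0.4454, 0.1069, 0.3268] yaw 71.43 tilt [-0.0, -0.0, -1.0] q [0.068, 0.154, 1.502, -0.0, 1.487, -1.179] F [0.8, 0.7, 0.5] op 0.0597Traceback (most recent call last):
  File "m1.py", line 14, in <module>
    b=big(cv2.inRange(hsv,(0,0,0),(180,255,70))&hull,(95,180,215,300))
  File "m1.py", line 6, in big
    c=max(cv2.findContours(m,cv2.RETR_EXTERNAL,cv2.CHAIN_APPROX_NONE)[0],key=cv2.contourArea); return c
ValueError: max() iterable argument is empty
```

View pics/w35.png

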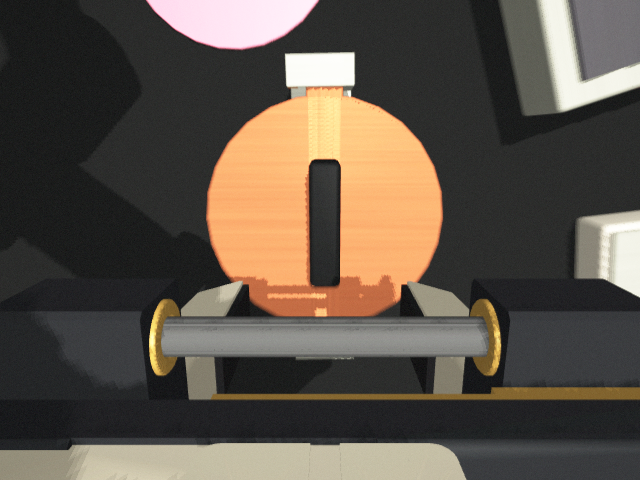

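View pics/s35z.png

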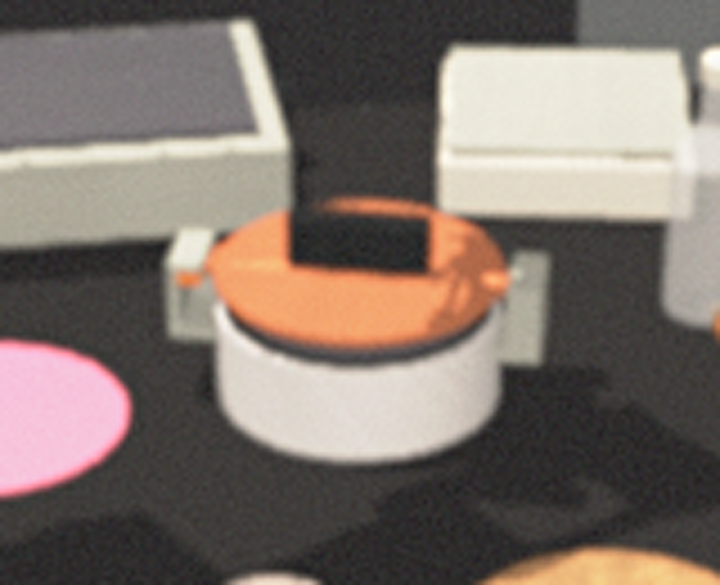

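View pics/top_fin.png

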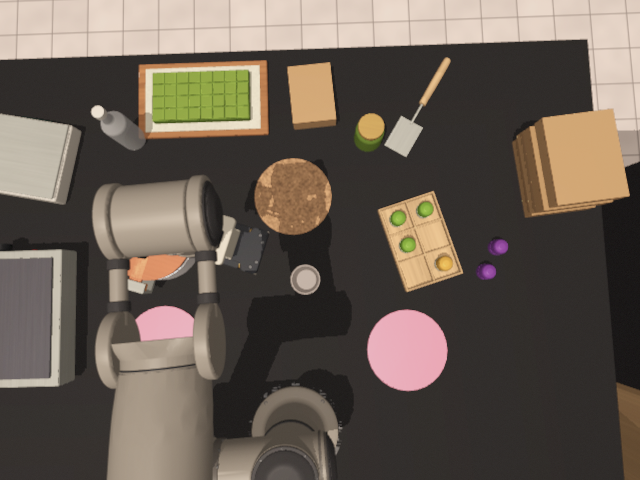

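jog_arm:
  plan: [0,0,0,-1,0,-4.5,0.3,0,0,0,-1,0,-9,0.3,0,0,0,-1,0,-13.5,0.3,0,0,0,-1,0,-18,0.3,0,0,0,-1,0,-22,0.3,0,0,0,-1,0,-25,0.3,0,0,0,-1,0,-25,0.3,0,0,0,-1,0,-25,0.3]

```text
time: 45.15
tool_pos: [0.3676, -0.1283, 0.3367]
tool_rot: [0.622, 1.57, 1.871]
contact_force: [0.7, 0.4, -0.9]
opening: 0.0596
```

```bash
python3 m1.py; cp pics/z1.png pics/z1b.png; cp pics/z2.png pics/z2b.png; python3 -c "
from h import *
st()
shot('side','s36.png')
a=cv2.imread('pics/side0.png')[135:205,250:350]; b=cv2.imread('pics/s36.png')[135:205,250:350]
cv2.imwrite('pics/cmp.png',cv2.resize(np.hstack([a,b]),None,fx=4,fy=4,interpolation=2))
for f in ('w2.png','w35.png'):
    pass
"
```

```text
lid ((0.4799518585205078, 0.3281356692314148), 0.10589399188756943) ((0.4806690514087677, 0.32883504033088684), (0.20054970681667328, 0.2033446729183197), 53.87329864501953)
bar px ((144.89999389648438, 236.8000030517578), (14.230249404907227, 42.69074630737305), 18.434947967529297)
bar ((0.4783368706703186, 0.32136228680610657), (0.0330817811191082, 0.09668002277612686), 71.61344909667969)
catch ((165.989990234375, 191.4300079345703), (29.848876953125, 13.100557327270508), 25.559965133666992) ((0.5883358716964722, 0.2842472493648529), (0.07259487360715866, 0.031069152057170868), 62.769466400146484)
catch ((132.74325561523438, 285.54052734375), (23.34465789794922, 12.658721923828125), 9.462321281433105) ((0.36814677715301514, 0.3624109625816345), (0.05510248616337776, 0.0292502474039793), 78.96409606933594)
mat ((0.5862240791320801, -0.009587712585926056), 0.10143094509840012)
tray ((0.4391182065010071, -0.2887648940086365), (0.24014899134635925, 0.2379513680934906), 16.77059555053711) [[344.16705 220.19154]
 [434.01117 188.74611]
 [465.6281  279.0802 ]
 [375.784   310.52563]]
t 45.2 p [0.3677, -0.1278, 0.3368] yaw 71.67 tilt [-0.0, 0.001, -1.0] q [-0.533, 0.013, 1.631, 0.001, 1.498, -1.784] F [0.5, -1.3, -0.5] op 0.0595
```

View pics/cmp.png

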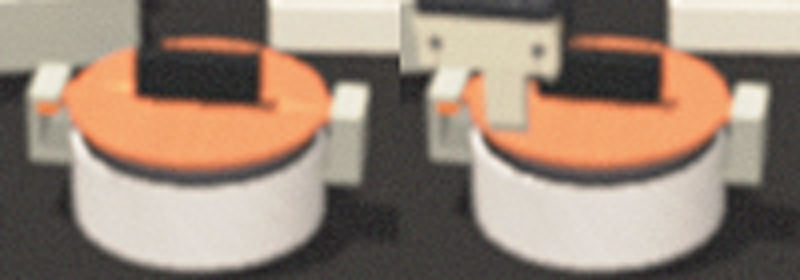

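View pics/z1b.png

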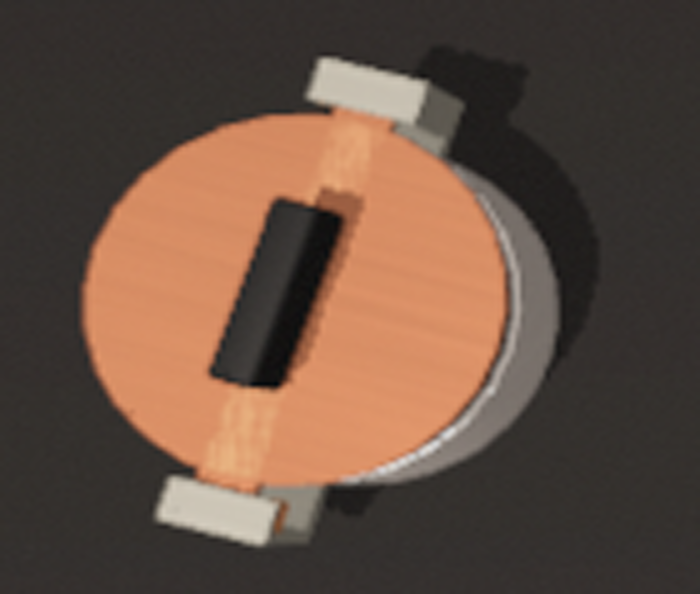

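View pics/z2b.png

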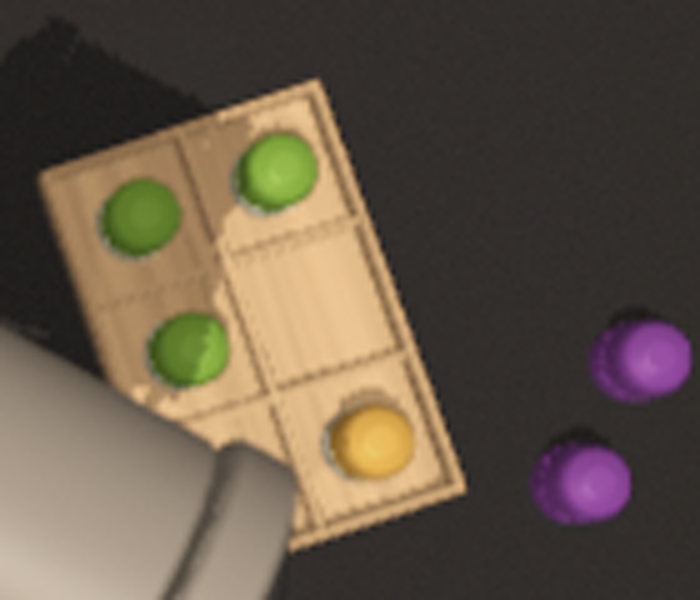

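```bash
python3 -c "
from h import *
print(robot.hand_in())"
```

```text
the job is handed in; nothing more can be done
None
```

I did the job in the order asked and handed it in; the hand-in gave no verdict.

- **Opening:** I pressed the lid down about 10 to 12 mm, twisted it about 43° anticlockwise and rested it right way up on the cork mat.
- **Sweets:** the tin held three green sweets. Each now stands upright in its own tray compartment; the gold one is still in its own, and two compartments are empty.
- **Closing:** I put the lid back, pressed it and turned it clockwise until the torque jumped at the stops. Then I eased it back about 1°, let it spring up and released it.

**Last checks:**
- In the side picture the lid sits at the same height as at the start. In the top picture both lugs are under the catches, with the lid about 1.5 mm and 1° from its first pose.
- The last wrist estimate put the lid's top at about 101 mm against the nominal 95 mm. I trusted the side picture instead and did not resolve the difference.
- The tray was knocked a centimetre or so while the arm was away at the tin. The sweets stayed upright in their compartments, and I left the tray where it was.
- The final tray-position script failed because the arm overlapped the tray in view, so the tray was checked by eye.
- The cup, jar and purple look-alikes look unmoved.
- The gripper was clear of everything at hand-in, at about 45 s.

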